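# Load the second egg tray into the drawer incubator

### The arm

A 6-joint arm with a two-finger parallel gripper is mounted at the origin on the work surface. World frame = base frame: x ahead of the robot, y to its left, z up, the work surface at z = 0. Lengths are in m, angles in rad, forces in N, time in s.
With the tool pointing down it reaches from about 0.2 to 0.875 m from the base axis. Payload 3.4 kg.
Tool frame: the origin (TCP) lies midway between the tips of the shut fingers; the grasp point (between the pads) lies 19 mm behind it; z points along the fingers, y is the direction in which the jaws open and shut (so a half turn about z gives the same grasp; the last joint's range is limited). The gripper opens to 94 mm and grips with 3 to 60 N. Pads are 16 mm wide; open, the fingers measure 119 mm over their backs; the gripper's body (75 mm by 177 mm) begins 78 mm behind the grasp point.
Start: joints at [1.048, 0.276, 1.505, -0, 1.361, -0.121], TCP at [0.225, 0.529, 0.205] pointing down, gripper open.
Joint ranges: [-2.89, 2.89], [-0.75, 2.08], [0.22, 2.7], [-1.18, 4.32], [0.11, 2.71], [-2.7, 2.7]. Speed limits (rad/s): [2.57, 2.57, 3.14, 3.14, 3.14, 3.14].

### API

Orientations are given as a rotation vector (axis times angle).
In Python, from cell import status, eyes, ticket gives the robot as it stands.
- The arm moves only by the shell command python3 -m crank 'ROWS' [OPENING] [FORCE]. ROWS is JSON, a list of rows, each a list of 4 numbers: the shift along the tool's x, y, z in mm, then the turn about the tool's z in degrees. In form: [[dx, dy, dz, yaw], ...]. A call has 1 to 10 rows; each row is the pose to reach, as a shift and turn from the pose commanded when the call began, along the tool's axes at that moment; what a row does not reach only later rows make up. A row lasts 1/12 s, in which the tool goes at most 41.7 mm and 7.16 degrees, less where a joint would pass 70% of its speed; a pose out of reach is approached as far as the arm can. A call with a gripper value outside its range is refused whole. OPENING is the closure in counts, from 0 (fully open) to 255 (shut), set as the call begins (- or left out, the last holds). The fingers move at their own pace and stop on an object; FORCE is the grip in N (left out, the last holds). Time passes only in rows, so rows that repeat a pose let the fingers close. It gives the time, the measured TCP pose, the force and the opening at its end, in the units of the state.
- status.get_obs(): the state, without advancing time (a new reading comes with each control period).
- eyes.get_image(name): name is "scene" or "top"; returns the picture (384x512x3 uint8, red, green, blue); there is no depth.
- eyes.calibration(name): a dict with "camera_matrix" (3x3 intrinsics, pixels), "D" ([k1, k2, p1, p2, k3] as OpenCV has them; the pictures are not rectified), "cam_to_world" (4x4, takes a point from camera to world coordinates). Camera axes: x right, y down, z forward; pixel columns grow to the right and rows downward; lengths in m; the calibration is good to about 2 mm. A picture is of the moment at which its call begins. calibration takes no time and is no camera call.
- ticket.finish_job(): hands the job in, once; it reports no verdict.
Trained networks look in the newest picture that a camera, given by its name, has taken for a name from the list of things; names that differ only in an ending like _2 or _b are one class to them, and where a whole thing is asked for, a point or a joint stands for the part that bears it (a point fixed in the world has none). Each returns a list of dicts, best first, with "confidence" (0 to 1); they miss things now and then, are a little off and sometimes report something else, mostly with a low value. They report only what shows in the picture. A call takes as long as a camera call. They do not tell look-alikes from the thing itself.
- eyes.search_frame(camera, label): "box" ([centre column, centre row, width, height] in pixels, round what is visible of it).
- eyes.place_of(camera, label): "uv" ([column, row] in pixels: a listed point, or the origin of a listed thing).
The state is a dict: "time": time; "qpos": joint angles; "joint_vel": joint speeds; "effort": joint torques, N m; "tool_pos": TCP position; "ee_rot": TCP orientation; "ft_force": force on the tool from outside, world axes, zero at the start; "wrist_torque": the same for the moment, N m; "gripper_width": opening from 0.0 (shut) to 1.0 (fully open).
Only numpy, scipy, OpenCV 4.12 (cv2) and the standard library are available. Lean on these libraries where they do the work, as an engineer would, in place of code of your own. Each camera call takes 0.05 s, during which the arm holds its last target.

### The job

Pull the incubator's drawer fully out, set the empty white egg tray down in the free half of the drawer and slide it flush against the full tray beside it. Then move every egg from the grey pulp flat into the pockets of that tray, one to a pocket and blunt end up as it stands now, handling the eggs gently (no squeezing, no dropping or pressing into the pocket), and push the drawer fully shut with the tray still flush. Leave the amber bottle, the pot of swabs and the scissors where they are.

Things in the scene. Friction and masses are not known exactly. Their poses are not given: they have to be found in the camera images.
- incubator: Low white drawer incubator, fixed: housing 360 mm wide (y), 360 mm deep (x), 150 mm high, with a clear window in the top; origin at the centre of its underside. Its front, where the drawer comes out, faces its -x and lies at x -180 mm.
- drawer (a joint): White drawer of the incubator. Metres pulled out: 0 = fully shut, 0.26 = fully out (end stop). Sliding friction about 2.5 N; it stays where it is left. Inside 300 mm wide; its floor is 20 mm above the bench, its side walls reach 55 mm, its front panel 105 mm.
- handle (a point): Centre of the drawer's straight aluminium handle bar, 90 mm above the bench: 12 x 12 mm, 162 mm long along the point's y, a thin post 75 mm either side of the middle; its centre line is 45 mm in front of the 20 mm thick front panel. The point's x axis points into the incubator (the way that shuts the drawer). Moves with the drawer.
- seam (a point): Point on the drawer's floor at the foot of the full tray's side (mid-way along) that faces the free half. x points into the incubator, y from the full tray (fixed, 4 eggs, at y -116 to 0 mm) into the free bay: y 0 to 184 mm (side wall), x -85 to 85 mm between 10 mm high kerbs. The loose tray is flush at y 58, z 31 mm, x within 10 mm of 0, its x axis parallel to this x, either way round. Moves with the drawer.
- tray_c (a point): Centre of the loose white egg tray, in its fin, 31 mm above its underside (half-way up). Tray: 150 mm along its x, 116 mm along its y, deck 22 mm high with 4 empty round pockets; in its middle a lifting fin, 12 mm thick (y), 30 mm long (x), from the deck up to 62 mm. About 0.2 kg; lies flat on the bench at the start.
- pocket1 (a point): Centre of a pocket's mouth in the loose tray, on the deck (22 mm above the tray's underside), at x -40 mm, y -29 mm of the tray; a round hole 31 mm wide. The tip of a seated egg hangs 14 mm below the mouth, its centre stands 14.6 mm above it, its widest place 21 mm above it.
- pocket2 (a point): Centre of a pocket's mouth in the loose tray, on the deck (22 mm above the tray's underside), at x -40 mm, y +29 mm of the tray; a round hole 31 mm wide. The tip of a seated egg hangs 14 mm below the mouth, its centre stands 14.6 mm above it, its widest place 21 mm above it.
- pocket3 (a point): Centre of a pocket's mouth in the loose tray, on the deck (22 mm above the tray's underside), at x +40 mm, y -29 mm of the tray; a round hole 31 mm wide. The tip of a seated egg hangs 14 mm below the mouth, its centre stands 14.6 mm above it, its widest place 21 mm above it.
- pocket4 (a point): Centre of a pocket's mouth in the loose tray, on the deck (22 mm above the tray's underside), at x +40 mm, y +29 mm of the tray; a round hole 31 mm wide. The tip of a seated egg hangs 14 mm below the mouth, its centre stands 14.6 mm above it, its widest place 21 mm above it.
- egg1_c (a point): Centre (half-way up, 28.5 mm above the tip) of a cream hen's egg, 57 mm tall, 44 mm wide, about 58 g; z points to the blunt end, up at the start. Its widest place is 6.5 mm above this point. It starts upright in a pocket of the flat. Between 2 and 4 of the eggs are there; None if absent. Grip it with 25 N or so; it is spoiled at 60 N.
- egg2_c (a point): Centre (half-way up, 28.5 mm above the tip) of a cream hen's egg, 57 mm tall, 44 mm wide, about 58 g; z points to the blunt end, up at the start. Its widest place is 6.5 mm above this point. It starts upright in a pocket of the flat. Between 2 and 4 of the eggs are there; None if absent. Grip it with 25 N or so; it is spoiled at 60 N.
- egg3_c (a point): Centre (half-way up, 28.5 mm above the tip) of a cream hen's egg, 57 mm tall, 44 mm wide, about 58 g; z points to the blunt end, up at the start. Its widest place is 6.5 mm above this point. It starts upright in a pocket of the flat. Between 2 and 4 of the eggs are there; None if absent. Grip it with 25 N or so; it is spoiled at 60 N.
- egg4_c (a point): Centre (half-way up, 28.5 mm above the tip) of a cream hen's egg, 57 mm tall, 44 mm wide, about 58 g; z points to the blunt end, up at the start. Its widest place is 6.5 mm above this point. It starts upright in a pocket of the flat. Between 2 and 4 of the eggs are there; None if absent. Grip it with 25 N or so; it is spoiled at 60 N.
- flat: Grey pulp egg flat, fixed to the bench, 150 mm along x, 184 mm along y, deck 34 mm high with 6 pockets at x -40, +40 mm and y -58, 0, +58 mm. Origin at the centre of its underside. Fingers have most room beside an egg along x.
- reagent: Bystander: amber bottle, 48 mm wide, 105 mm tall, upright; origin at the centre of its underside.
- swab_pot: Bystander: steel pot of cotton swabs, 66 mm wide, 75 mm tall (105 with the swabs), upright; origin at the centre of its underside.
- scissors: Bystander: scissors lying flat, 180 mm long along x (black handles at -x), 12 mm high; origin on the bench near the pivot.
There are look-alikes about, which are no part of the job. Several things look just like the part that bears tray_c: the one meant starts farthest to the robot's left.

How it is judged:
By the outcome, as a careful person would: the job done as asked, in the order asked, and still so for the second after the job is handed in, with the robot touching nothing.
Of egg1, egg2, egg3, egg4 only 2 to 4 are there at a start; the rules pass over those that are not, and their reading is None.
At some moment in a run one of tray may be knocked a few centimetres aside while the robot is not near it.
It also fails if it takes over 210 s, if anything falls off the work surface, if the arm or the gripper's body presses on something with over 40 N, if the wrist force passes 120 N, or if a joint passes its speed limit or range.

## Working session

There is one attempt and no reset: what is moved stays moved. The work goes in short steps, Python scripts to look and compute and a shell command to move; the robot and the scene stay as the last step left them, time stands still between calls to the robot, and variables do not carry over. Pictures are saved under pics/ and viewed, and the job is handed in when it is done.

```bash
ls; mkdir -p pics
python3 - <<'E'
from cell import status, eyes, ticket
import cv2, json
o=status.get_obs()
print({k:(v.tolist() if hasattr(v,'tolist') else v) for k,v in o.items()})
for n in ["scene","top"]:
    c=eyes.calibration(n); print(n,c)
    im=eyes.get_image(n); cv2.imwrite(f"pics/{n}0.png",cv2.cvtColor(im,cv2.COLOR_RGB2BGR))
E
```

```text
pics
{'time': 0.0, 'qpos': [1.0479945979429253, 0.27656777967437324, 1.506091248911294, -4.753540911798334e-05, 1.3607086930849785, -0.12098679430058558], 'joint_vel': [0.0005918369654012441, -0.0009433903205415533, -0.00010295222233997723, 0.0012740596288823105, 0.0004051221845053077, -0.00028687475851829224], 'effort': [-0.0010169338565901853, -40.45709252357483, -23.72214674949646, 0.07042558863759041, 0.034414599649608135, -0.00013875407148589147], 'tool_pos': [0.22460909993530098, 0.5287070411550268, 0.2046369639372451], 'ee_rot': [-0.6268131052651399, -3.0778972529963093, 0.0026677177309687317], 'ft_force': [-0.8012572223520427, 0.3408943173059847, -0.028947425753553906], 'wrist_torque': [0.04879222434810723, -0.03477971251937039, 0.007111586211895801], 'gripper_width': 1.000232879960017}
scene {'camera_matrix': array([[371.14215645,   0.        , 259.72276219],
       [  0.        , 371.14215645, 192.71774706],
       [  0.        ,   0.        ,   1.        ]]), 'D': array([0.0288738, 0.       , 0.       , 0.       , 0.       ]), 'cam_to_world': array([[ 0.4185151 ,  0.77224982, -0.47799093,  1.04734311],
       [ 0.90820756, -0.35468166,  0.222171  , -0.26996449],
       [ 0.0020369 , -0.52709689, -0.84980275,  1.0807794 ],
       [ 0.        ,  0.        ,  0.        ,  1.        ]])}
top {'camera_matrix': array([[483.36155034,   0.        , 258.8076927 ],
       [  0.        , 483.36155034, 180.55572452],
       [  0.        ,   0.        ,   1.        ]]), 'D': array([-0.20517043,  0.        ,  0.        ,  0.        ,  0.        ]), 'cam_to_world': array([[ 2.38862336e-03, -9.79731733e-01,  2.00299838e-01,
         1.41285078e-01],
       [-9.99997138e-01, -2.36701629e-03,  3.47357032e-04,
         1.15961046e-04],
       [ 1.33796271e-04, -2.00300094e-01, -9.79734584e-01,
         1.88775079e+00],
       [ 0.00000000e+00,  0.00000000e+00,  0.00000000e+00,
         1.00000000e+00]])}
```

View pics/scene0.png

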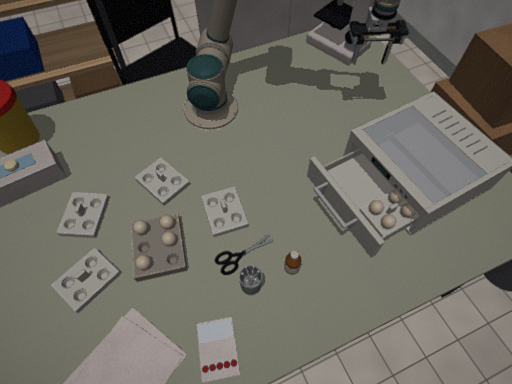

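View pics/top0.png

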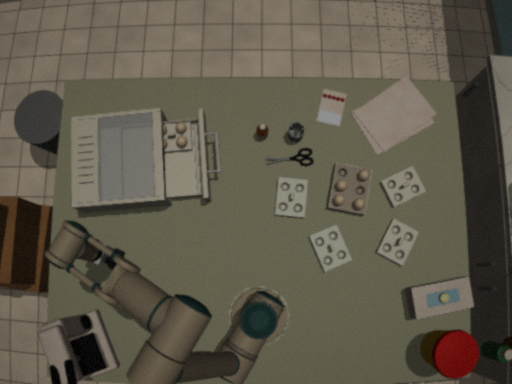

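Top view: trays at (292,197), (330,247), (398,242), (403,186) on the bench, plus the full one in the drawer. Image left is the robot's left (+y), so (292,197) is the one meant. I'll measure it and check it in a crop.

```bash
cat > h.py <<'E'
from cell import status, eyes, ticket
import cv2, numpy as np
from scipy.spatial.transform import Rotation as R
from scipy.optimize import least_squares
CAL={n:eyes.calibration(n) for n in("scene","top")}
def ray(n,uv):
    c=CAL[n]; p=cv2.undistortPoints(np.array([[uv]],float),c["camera_matrix"],c["D"])[0,0]
    T=c["cam_to_world"]; return T[:3,3],T[:3,:3]@np.array([p[0],p[1],1])
def atz(n,uv,z):
    o,d=ray(n,uv); return o+d*(z-o[2])/d[2]
def proj(n,P):
    c=CAL[n]; T=np.linalg.inv(c["cam_to_world"]); P=np.atleast_2d(P).astype(float)
    return cv2.projectPoints(P,cv2.Rodrigues(T[:3,:3])[0],T[:3,3],c["camera_matrix"],c["D"])[0][:,0]
def shot(n,name=None,crop=None,k=1,marks=()):
    im=cv2.cvtColor(eyes.get_image(n),cv2.COLOR_RGB2BGR)
    if name:
        x0,y0,x1,y1=crop or (0,0,512,384)
        c=cv2.resize(im[y0:y1,x0:x1],None,fx=k,fy=k,interpolation=cv2.INTER_CUBIC)
        for u,v in marks: cv2.drawMarker(c,(int((u-x0)*k),int((v-y0)*k)),(0,0,255),0,10,1)
        cv2.imwrite(f"pics/{name}.png",c)
    return im
def tri(uvs):  # dict cam->uv
    ns=list(uvs)
    A=[];b=[]
    for n in ns:
        o,d=ray(n,uvs[n]); d=d/np.linalg.norm(d); M=np.eye(3)-np.outer(d,d); A.append(M); b.append(M@o)
    p=np.linalg.lstsq(np.vstack(A),np.hstack(b),rcond=None)[0]; return p
def tool():
    o=status.get_obs(); return np.array(o["tool_pos"]),R.from_rotvec(o["ee_rot"]).as_matrix(),o
def go(target,yawdir=None):
    """print shift in tool axes (mm) to reach world target TCP; yawdir = wanted world dir (xy) of tool y; """
    p,M,o=tool(); d=M.T@(np.array(target)-p)*1000
    s="tool shift mm %s dist %.0f"%(np.round(d,1),np.linalg.norm(d))
    if yawdir is not None:
        w=M.T@np.array([yawdir[0],yawdir[1],0.]); a=np.degrees(np.arctan2(-w[0],w[1])); 
        a=(a+90)%180-90; s+=" yaw %.1f (q6 %.2f)"%(a,o["qpos"][5])
    print(s); return d
E
python3 - <<'E'
from h import *
for n in("scene","top"):
    shot(n)
    for l in ["tray_c","seam","handle","egg1_c","flat","incubator","reagent","swab_pot","scissors","pocket1"]:
        r=eyes.place_of(n,l)
        print(n,l,[(np.round(q["uv"],1).tolist(),round(q["confidence"],2)) for q in r])
shot("top","c1",(180,90,440,280),3)
shot("scene","c2",(110,110,430,310),2)
print(status.get_obs()["time"])
E
```

```text
scene tray_c [([81.3, 210.5], 0.77), ([84.2, 275.4], 0.77), ([228.3, 209.2], 0.7), ([161.0, 182.3], 0.63)]
scene seam [([374.6, 202.7], 0.72)]
scene handle []
scene egg1_c [([142.7, 263.4], 0.77), ([249.3, 284.1], 0.69), ([218.8, 221.0], 0.44), ([140.6, 226.8], 0.3), ([225.7, 209.1], 0.16)]
scene flat [([160.0, 250.4], 0.96)]
scene incubator []
scene reagent [([213.3, 203.9], 0.57)]
scene swab_pot [([249.8, 285.2], 0.72)]
scene scissors [([240.6, 255.9], 0.62)]
scene pocket1 [([163.5, 189.0], 0.97), ([65.7, 282.1], 0.94), ([159.7, 163.7], 0.9), ([91.5, 264.5], 0.88), ([221.2, 221.2], 0.86), ([79.9, 296.2], 0.85), ([77.3, 200.2], 0.82), ([209.3, 202.7], 0.76), ([235.6, 217.1], 0.75), ([146.8, 176.4], 0.74), ([95.1, 198.9], 0.74), ([103.1, 277.1], 0.72), ([140.4, 229.3], 0.69), ([69.2, 224.1], 0.67), ([229.0, 198.4], 0.6), ([87.0, 219.5], 0.6), ([175.0, 183.4], 0.56)]
top tray_c [([328.8, 246.7], 0.93), ([405.5, 184.9], 0.9), ([291.2, 196.2], 0.76), ([401.8, 241.7], 0.66), ([298.7, 188.9], 0.52)]
top seam [([170.4, 151.0], 0.96)]
top handle [([280.0, 203.8], 0.7), ([219.0, 148.4], 0.65), ([359.6, 203.7], 0.52)]
top egg1_c [([358.4, 178.9], 0.54)]
top flat [([346.9, 189.2], 0.9)]
top incubator [([126.1, 164.8], 0.58)]
top reagent [([262.8, 135.2], 0.44)]
top swab_pot [([294.5, 134.9], 0.78)]
top scissors [([292.7, 159.5], 0.69)]
top pocket1 [([333.1, 235.2], 0.97), ([300.5, 188.2], 0.95), ([297.5, 207.3], 0.87), ([417.5, 188.5], 0.87), ([407.2, 172.4], 0.86), ([281.5, 207.9], 0.79), ([408.3, 235.0], 0.79), ([391.2, 250.4], 0.77), ([391.5, 186.6], 0.75), ([394.6, 228.4], 0.68), ([319.1, 239.8], 0.6), ([401.1, 194.2], 0.6), ([285.9, 185.7], 0.59), ([337.6, 254.9], 0.57), ([329.2, 263.7], 0.57), ([401.4, 248.8], 0.57), ([355.5, 202.5], 0.46)]
1.3
```

View pics/c1.png

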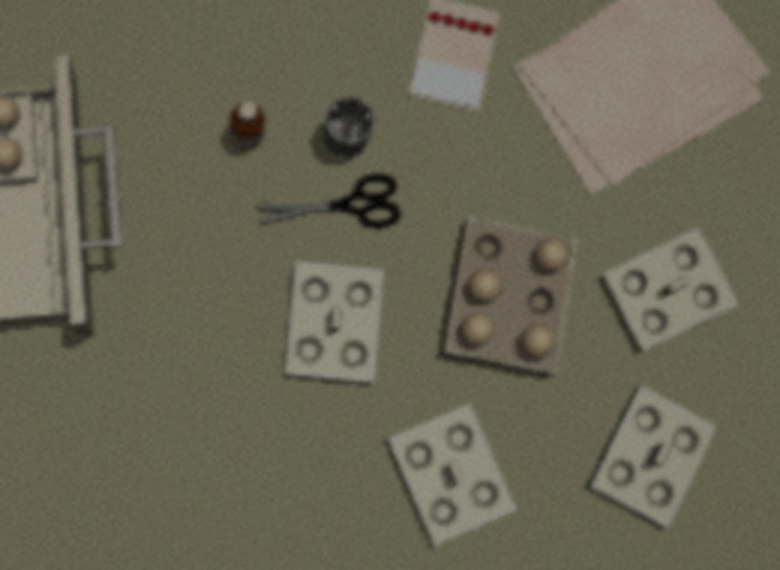

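View pics/c2.png

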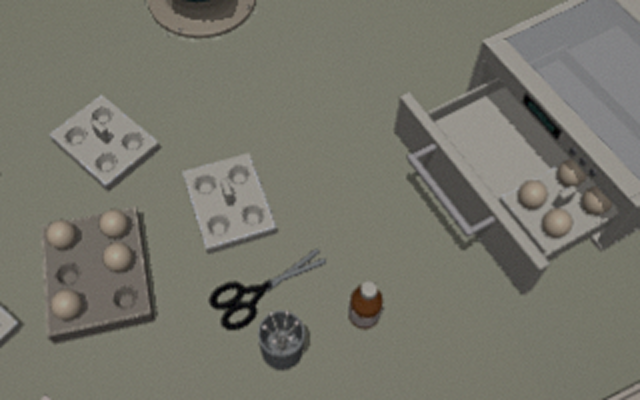

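Run:
```python
from h import *
I={n:np.mean([eyes.get_image(n)[:,:,::-1].astype(float) for _ in range(6)],0) for n in("top","scene")}
np.savez("avg0.npz",**I)
def sv(n,name,c,k):
    x0,y0,x1,y1=c; a=np.clip(I[n][y0:y1,x0:x1]*1.3,0,255).astype(np.uint8); cv2.imwrite(f"pics/{name}.png",cv2.resize(a,None,fx=k,fy=k,interpolation=cv2.INTER_CUBIC))
sv("top","d1",(60,95,230,220),4.5)
sv("scene","d2",(300,90,512,250),3.6)
```

```text
(no output)
```

View pics/d1.png

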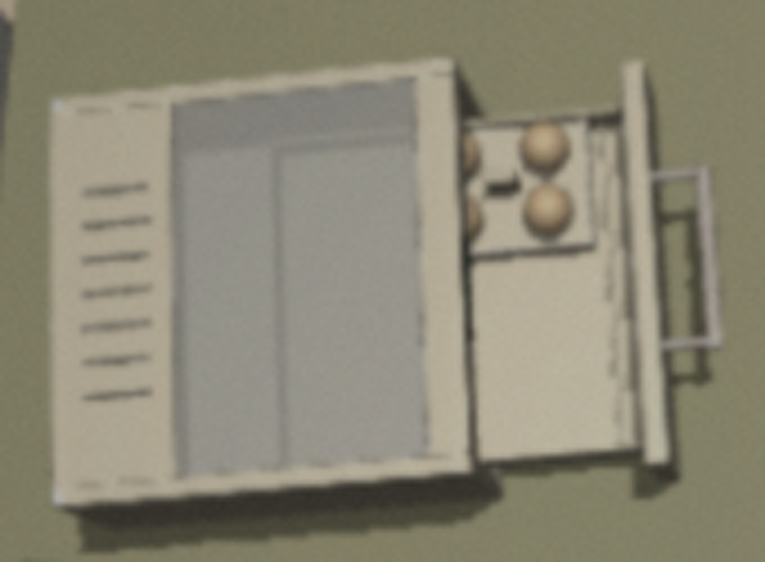

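View pics/d2.png

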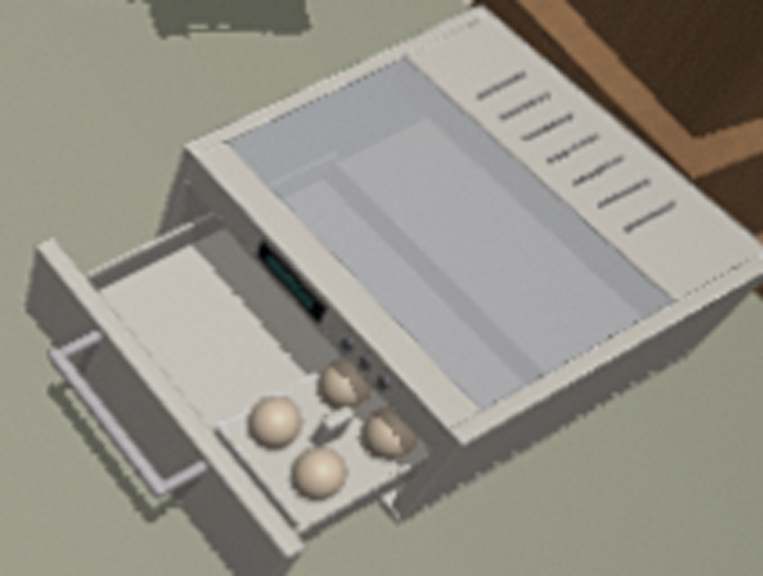

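Run:
```python
from h import *
T=lambda x,y:(60+x/4.5,95+y/4.5); S=lambda x,y:(300+x/3.6,90+y/3.6)
hc=[(-.18,-.18),(.18,-.18),(.18,.18),(-.18,.18)] # inc frame ; +x = into incubator = world +y ; inc y = world -x
# top image: right = world -y = inc -x ; up = world +x = inc -y
ob=[]
for n,uv,ix,iy,z in [("top",T(455,62),-.18,-.18,.15),("top",T(470,470),-.18,.18,.15),("top",T(55,100),.18,-.18,.15),("top",T(55,507),.18,.18,.15),
 ("scene",S(188,150),-.18,.18,.15),("scene",S(465,440),-.18,-.18,.15),("scene",S(485,8),.18,.18,.15)]:
    ob.append((n,uv,ix,iy,z,0))
for n,uv,iy in [("top",T(707,168),-.081),("top",T(718,345),.081),("scene",S(57,353),.081),("scene",S(165,490),-.081)]:
    ob.append((n,uv,0,iy,.09,1))
def P(p,ix,iy,z,h):
    if h: ix=p[3]
    c,s=np.cos(p[2]),np.sin(p[2]); return [p[0]+c*ix-s*iy,p[1]+s*ix+c*iy,z]
f=lambda p:np.hstack([proj(n,P(p,ix,iy,z,h))[0]-uv for n,uv,ix,iy,z,h in ob])
r=least_squares(f,[.6,.5,1.57,-.3],loss="soft_l1"); p=r.x
print(p,np.round(f(p).reshape(-1,2),1).tolist())
print("yawdeg",np.degrees(p[2]),"q est",-.18-.065-p[3], "handle",P(p,p[3],0,.09,0))
go(P(p,p[3],0,.09,0)[:2]+[.071],[np.cos(p[2]),np.sin(p[2])])
np.save("inc.npy",p)
```

```text
[ 0.58950621  0.54277326  1.66159113 -0.38229112] [[-0.8, -2.0], [-0.1, -0.4], [-1.3, -1.0], [-1.2, -0.8], [-1.7, -2.0], [-1.0, 0.8], [-1.9, -1.6], [-1.5, -1.2], [-1.1, -0.1], [-1.6, -0.9], [-0.6, 0.9]]
yawdeg 95.20215918567865 q est 0.13729112057462223 handle [np.float64(0.6241685911079567), np.float64(0.16205679922735255), 0.09]
tool shift mm [-511.1 -181.8  134.5] dist 559 yaw -28.2 (q6 -0.12)
```

```bash
python3 -m crank '[[-511,-182,0,-28],[-511,-182,0,-28],[-511,-182,0,-28],[-511,-182,0,-28],[-511,-182,0,-28],[-511,-182,0,-28],[-511,-182,0,-28],[-511,-182,0,-28],[-511,-182,0,-28],[-511,-182,0,-28]]' 157 40
python3 - <<'E'
from h import *
go([.624,.162,.071],[np.cos(1.6616),np.sin(1.6616)])
E
```

```text
time: 2.73
tool_pos: [0.5226, 0.255, 0.2057]
ee_rot: [-0.136, 3.138, 0.001]
ft_force: [0.0, 0.2, -0.4]
gripper_width: 0.39
tool shift mm [ -93.  -101.5  134.7] dist 193 yaw -0.2 (q6 -1.32)
```

```bash
python3 -m crank '[[-93,-101,0,0],[-93,-101,0,0],[-93,-101,0,0],[-93,-101,0,0],[-93,-101,30,0],[-93,-101,60,0],[-93,-101,60,0]]'
python3 - <<'E'
from h import *
go([.624,.162,.071],[np.cos(1.6616),np.sin(1.6616)])
shot("scene","e1",(290,90,490,250),4)
shot("top","e2",(140,100,240,200),5)
E
```

```text
time: 3.32
tool_pos: [0.6187, 0.1632, 0.1395]
ee_rot: [0.134, -3.127, 0.001]
ft_force: [-1.6, 0.0, -1.3]
gripper_width: 0.385
tool shift mm [-6.  -1.6 68.5] dist 69 yaw -0.3 (q6 -1.51)
```

View pics/e1.png

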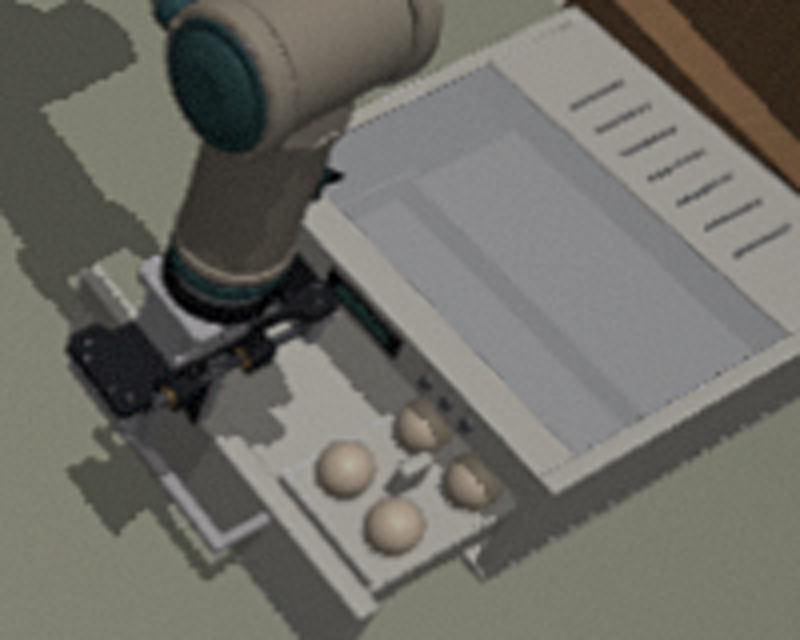

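View pics/e2.png

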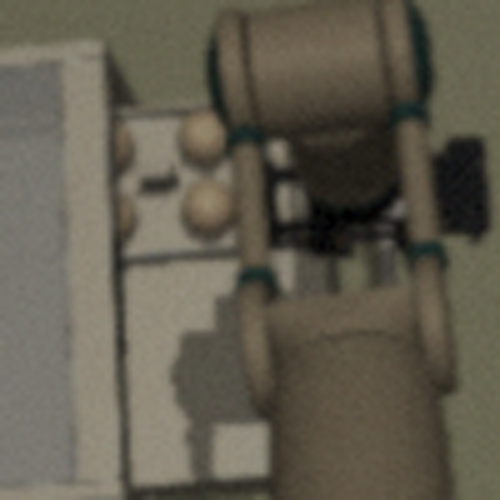

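```bash
python3 -m crank '[[0,0,20,0],[0,0,40,0],[0,0,55,0],[0,0,68,0],[0,0,68,0]]'
```

```text
time: 3.83
tool_pos: [0.6221, 0.1646, 0.0772]
ee_rot: [0.138, -3.137, -0.0]
ft_force: [-0.6, -0.6, -0.5]
gripper_width: 0.381
```

```bash
python3 -m crank '[[0,0,4,0],[0,0,4,0],[0,0,4,0],[0,0,4,0]]' 255 40
```

```text
time: 4.17
tool_pos: [0.6238, 0.1635, 0.0751]
ee_rot: [-0.138, 3.136, -0.002]
ft_force: [0.1, -4.0, 1.8]
gripper_width: 0.142
```

```bash
python3 -m crank '[[0,-10,0,0],[0,-30,0,0],[0,-55,0,0],[0,-80,0,0],[0,-100,0,0],[0,-112,0,0],[0,-116,0,0],[0,-116,0,0]]'; python3 -m crank '[[0,-3,0,0],[0,-5,0,0],[0,-7,0,0],[0,-7,0,0]]'
```

```text
time: 4.83
tool_pos: [0.6344, 0.0464, 0.075]
ee_rot: [-0.134, 3.135, -0.003]
ft_force: [1.6, -1.6, 6.3]
gripper_width: 0.125
time: 5.17
tool_pos: [0.6348, 0.0419, 0.075]
ee_rot: [-0.136, 3.135, 0.001]
ft_force: [0.9, 0.7, 5.6]
gripper_width: 0.126
```

```bash
python3 -m crank '[[0,-2,0,0],[0,-4,0,0],[0,-5,0,0],[0,-5,0,0]]';python3 -m crank '[[0,-3,0,0],[0,-5,0,0],[0,-5,0,0],[0,-5,0,0]]'
```

```text
time: 5.5
tool_pos: [0.635, 0.0395, 0.075]
ee_rot: [-0.135, 3.135, 0.008]
ft_force: [0.1, 7.0, 6.8]
gripper_width: 0.122
time: 5.83
tool_pos: [0.635, 0.0395, 0.075]
ee_rot: [-0.133, 3.135, 0.021]
ft_force: [-0.5, 17.0, 6.9]
gripper_width: 0.123
```

```bash
python3 -m crank '[[0,6,0,0],[0,7,0,0],[0,7,0,0]]' ; python3 -m crank '[[0,0,0,0],[0,0,0,0],[0,0,0,0]]' 150; python3 -m crank '[[0,0,-30,0],[0,0,-70,0],[0,0,-110,0],[0,0,-130,0],[0,0,-130,0]]'
```

```text
time: 6.08
tool_pos: [0.635, 0.0399, 0.075]
ee_rot: [-0.137, 3.135, 0.002]
ft_force: [1.1, 2.4, 6.9]
gripper_width: 0.123
time: 6.33
tool_pos: [0.6331, 0.0384, 0.073]
ee_rot: [0.137, -3.137, 0.0]
ft_force: [0.1, 0.0, -0.8]
gripper_width: 0.303
time: 6.75
tool_pos: [0.6366, 0.0381, 0.2092]
ee_rot: [-0.136, 3.129, -0.002]
ft_force: [1.0, 0.3, 0.4]
gripper_width: 0.409
```

```bash
cat >> h.py <<'E'
def fit_tray(guess, zdeck, rad=18, nrep=3, cams=("top","scene")):
    """fit tray pose x,y,yaw from pocket detections; deck height zdeck. z of pocket mouths"""
    L=[(-.04,-.029),(-.04,.029),(.04,-.029),(.04,.029)]
    obs=[]
    for n in cams:
        for _ in range(nrep):
            eyes.get_image(n)
            for q in eyes.place_of(n,"pocket1"):
                if q["confidence"]>.3: obs.append((n,np.array(q["uv"])))
    def pts(p):
        c,s=np.cos(p[2]),np.sin(p[2]); return np.array([[p[0]+c*a-s*b,p[1]+s*a+c*b,zdeck] for a,b in L])
    p=np.array(guess,float)
    for it,rr in enumerate([rad,rad*.6,8,5]):
        pr={n:proj(n,pts(p)) for n in cams}
        m=[(n,uv,int(np.argmin(np.linalg.norm(pr[n]-uv,axis=1)))) for n,uv in obs]
        m=[(n,uv,i) for n,uv,i in m if np.linalg.norm(pr[n][i]-uv)<rr]
        if len(m)<2: print("few matches",len(m)); return p
        def f(p):
            q={n:proj(n,pts(p)) for n in cams}; return np.hstack([q[n][i]-uv for n,uv,i in m])
        p=least_squares(f,p,loss="soft_l1").x
    res=f(p).reshape(-1,2)
    for n in cams:
        k=[j for j,(a,_,_) in enumerate(m) if a==n]
        if k: print(n,len(k),"pockets",sorted(set(m[j][2] for j in k)),"mean res",np.round(res[k].mean(0),2),"rms",np.round(np.sqrt((res[k]**2).mean()),2))
    print("tray xy mm",np.round(p[:2]*1000,1),"yaw deg",np.round(np.degrees(p[2]),1)); return p
E
python3 - <<'E'
from h import *
g=atz("top",(291.5,197),.022); print(g)
p=fit_tray([g[0],g[1],np.radians(0)],.022)
np.save("tray.npy",p)
shot("top","f1",(180,90,440,280),3,[tuple(a) for a in proj("top",[[p[0],p[1],.062]])])
shot("scene","f2",(110,110,430,310),2.4)
p,M,o=tool();print(p)
E
```

```text
[ 0.45728637 -0.12744149  0.022     ]
top 12 pockets [0, 1, 2, 3] mean res [-0.21 -0.22] rms 1.08
scene 12 pockets [0, 1, 2, 3] mean res [-0.37 -0.13] rms 1.57
tray xy mm [ 458.5 -126.2] yaw deg -5.8
[0.63365023 0.03857777 0.20327675]
```

View pics/f1.png

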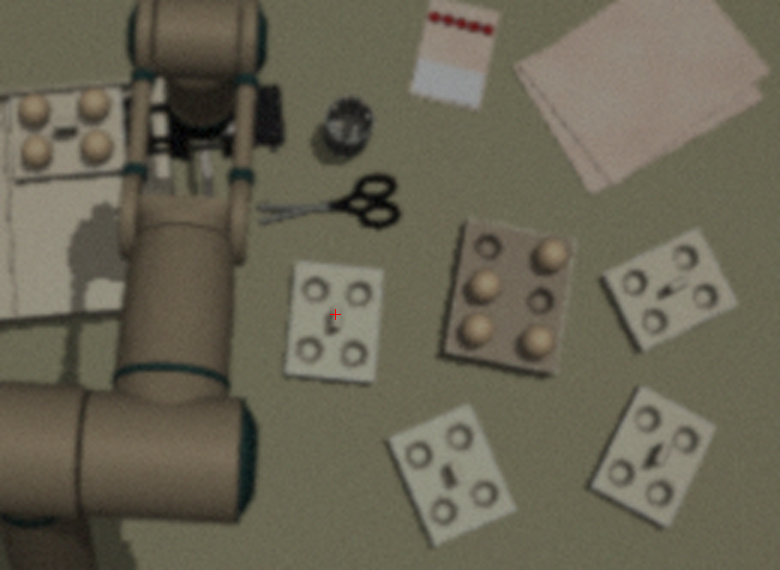

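View pics/f2.png

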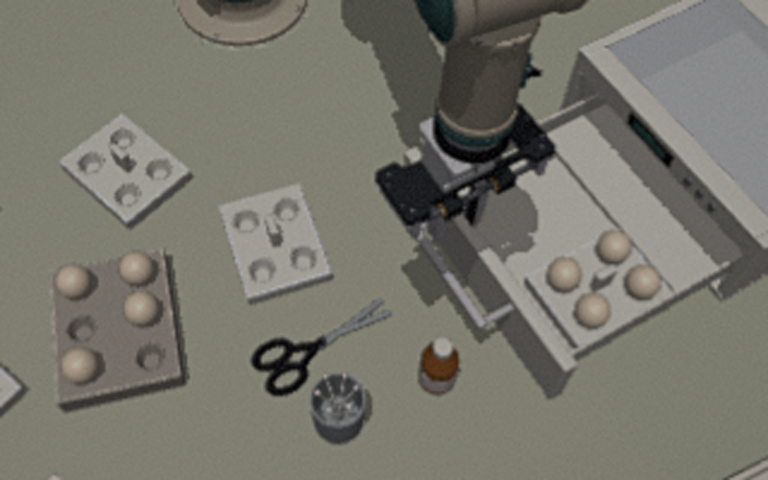

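Run:
```python
from h import *
p=np.load("tray.npy");a=p[2]+np.pi/2
go([p[0],p[1],.027],[np.cos(a),np.sin(a)])
```

```text
tool shift mm [ 188.7 -149.   176.3] dist 298 yaw 10.8 (q6 -1.71)
```

```bash
python3 -m crank '[[30,-24,0,2],[60,-48,0,4],[95,-75,0,6],[130,-102,0,8],[160,-126,20,10],[180,-142,50,11],[189,-149,80,11],[189,-149,110,11],[189,-149,120,11],[189,-149,120,11]]' 119 30
python3 - <<'E'
from h import *
p=np.load("tray.npy");a=p[2]+np.pi/2
shot("scene","g1",(150,110,310,270),4)
shot("top","g2",(240,150,340,240),6)
go([p[0],p[1],.027],[np.cos(a),np.sin(a)])
E
```

```text
time: 8.28
tool_pos: [0.4558, -0.1257, 0.0811]
ee_rot: [-0.167, -3.132, -0.003]
ft_force: [-0.3, 0.3, -0.0]
gripper_width: 0.534
tool shift mm [ 0.2  0.3 56.8] dist 57 yaw -0.2 (q6 -1.88)
```

View pics/g1.png

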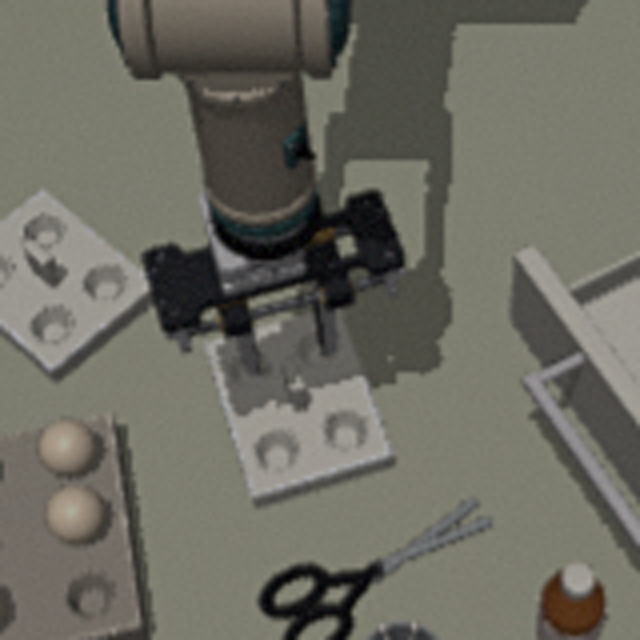

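View pics/g2.png

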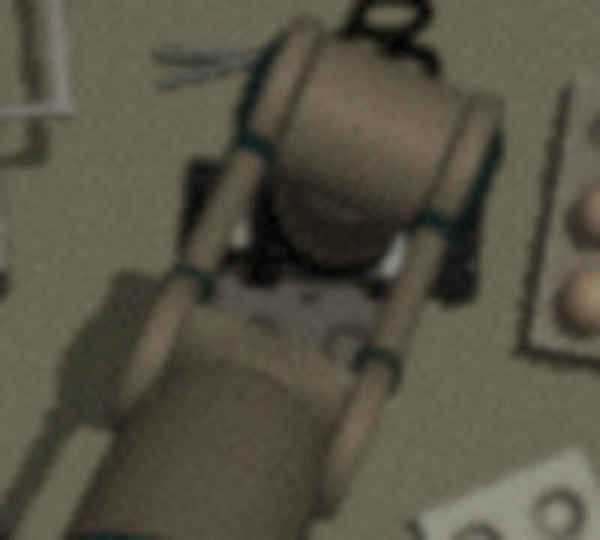

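```bash
python3 -m crank '[[0,0,20,0],[0,0,38,0],[0,0,50,0],[0,0,55,0],[0,0,55,0]]'; python3 -m crank '[[0,0,1,0],[0,0,1,0],[0,0,1,0],[0,0,1,0],[0,0,1,0]]' 255 30
```

```text
time: 8.8
tool_pos: [0.4589, -0.1262, 0.0287]
ee_rot: [0.164, 3.137, -0.0]
ft_force: [-0.1, -0.5, 0.1]
gripper_width: 0.533
time: 9.22
tool_pos: [0.4587, -0.1264, 0.028]
ee_rot: [0.165, 3.136, -0.0]
ft_force: [-0.5, -1.2, 0.8]
gripper_width: 0.217
```

```bash
python3 -m crank '[[0,0,0,0],[0,0,0,0],[0,0,0,0]]'; python3 -m crank '[[0,0,-20,0],[0,0,-50,0],[0,0,-85,0],[0,0,-120,0],[0,0,-145,0],[0,0,-150,0],[0,0,-150,0]]'
python3 - <<'E'
from h import *
shot("scene")
for n in("scene","top"):
    shot(n)
    for l in["seam","handle","incubator"]:
        r=eyes.place_of(n,l); print(n,l,[(np.round(q["uv"],1).tolist(),round(q["confidence"],2)) for q in r])
I={n:np.mean([eyes.get_image(n)[:,:,::-1].astype(float) for _ in range(5)],0) for n in("top","scene")}
np.savez("avg1.npz",**I)
def sv(n,name,c,k):
    x0,y0,x1,y1=c; a=np.clip(I[n][y0:y1,x0:x1]*1.3,0,255).astype(np.uint8); cv2.imwrite(f"pics/{name}.png",cv2.resize(a,None,fx=k,fy=k,interpolation=cv2.INTER_CUBIC))
sv("top","k1",(150,100,270,210),6)
sv("scene","k2",(270,110,450,270),4)
E
```

```text
time: 9.47
tool_pos: [0.4585, -0.1264, 0.0277]
ee_rot: [0.164, 3.137, -0.0]
ft_force: [-0.5, -0.1, 2.8]
gripper_width: 0.129
time: 10.05
tool_pos: [0.4591, -0.1266, 0.1784]
ee_rot: [0.165, 3.134, -0.002]
ft_force: [0.9, 0.3, -3.2]
gripper_width: 0.126
scene seam [([345.0, 217.0], 0.88), ([159.4, 247.6], 0.7)]
scene handle [([294.3, 221.2], 0.61)]
scene incubator [([348.6, 215.4], 0.5)]
top seam [([261.8, 130.9], 0.63)]
top handle [([246.6, 147.4], 0.81)]
top incubator [([341.4, 183.5], 0.73), ([126.3, 167.3], 0.64)]
```

View pics/k1.png

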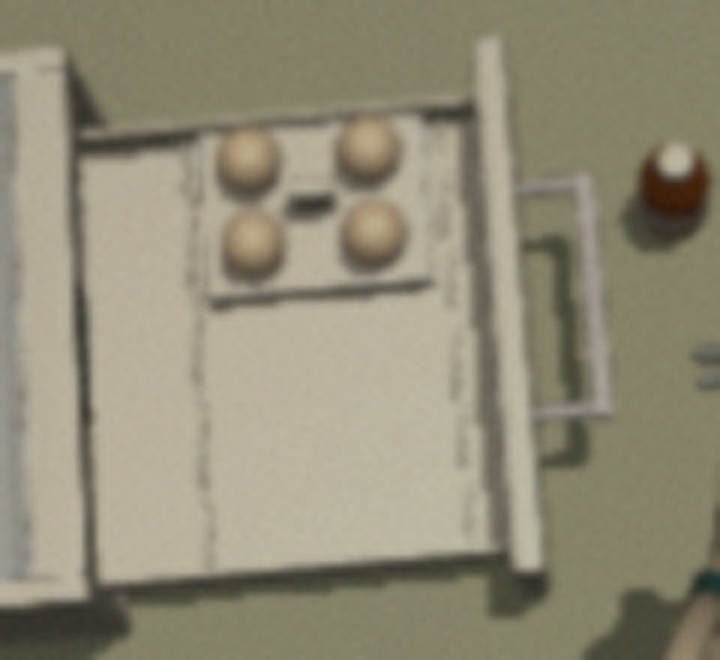

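View pics/k2.png

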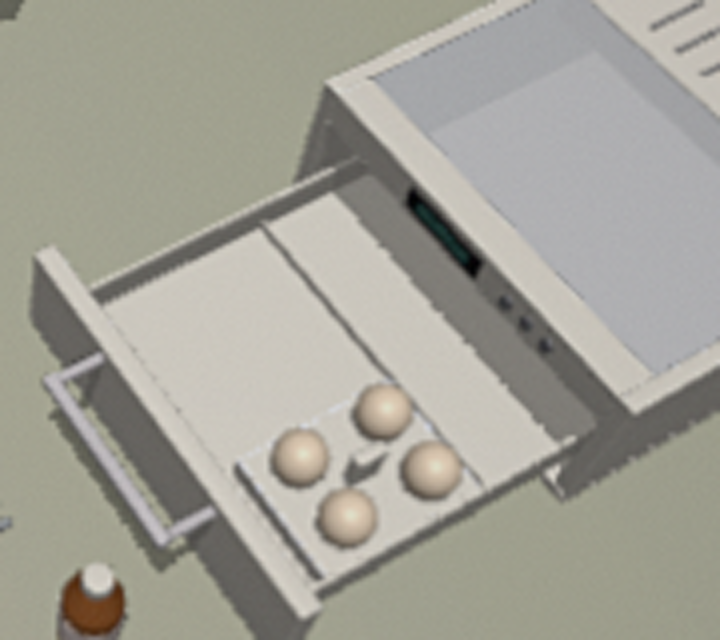

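Run:
```python
from h import *
T=lambda x,y:(150+(x+.5)/6-.5,100+(y+.5)/6-.5); S=lambda x,y:(270+(x+.5)/4-.5,110+(y+.5)/4-.5)
ob=[]
# seam frame: x into incubator, y to free bay; full tray centre y=-.058
for uv,ix,iy in [(T(248,160),.04,-.087),(T(368,150),-.04,-.087),(T(252,243),.04,-.029),(T(373,233),-.04,-.029)]: ob.append(("top",uv,ix,iy,.0566))
for uv,ix,iy in [(S(300,457),-.04,-.029),(S(383,410),.04,-.029),(S(432,468),.04,-.087),(S(347,517),-.04,-.087)]: ob.append(("scene",uv,ix,iy,.0566))
co=[("top",T(210,298),.075,0,.042),("top",T(430,280),-.075,0,.042),("scene",S(238,462),-.075,0,.042),("scene",S(325,578),-.075,-.116,.042)]
def P(p,ix,iy,z):
    c,s=np.cos(p[2]),np.sin(p[2]); return [p[0]+c*ix-s*iy,p[1]+s*ix+c*iy,z]
for nm,O in [("eggs",ob),("all",ob+co),("top",[o for o in ob+co if o[0]=="top"]),("scene",[o for o in ob+co if o[0]=="scene"])]:
    f=lambda p:np.hstack([proj(n,P(p,ix,iy,z))[0]-uv for n,uv,ix,iy,z in O])
    r=least_squares(f,[.6,.2,1.66],loss="soft_l1"); p=r.x
    print(nm,p[:2].round(4),np.degrees(p[2]).round(2),np.round(f(p).reshape(-1,2),1).tolist())
    if nm=="all": np.save("seam.npy",p); ps=p
hand=np.array([.635,.0395]); c,s=np.cos(ps[2]),np.sin(ps[2]); d=hand-ps[:2]
print("tcp-on-handle in seam frame",c*d[0]+s*d[1])
inc=np.load("inc.npy"); d=ps[:2]-inc[:2]; c,s=np.cos(inc[2]),np.sin(inc[2]); print("seam in inc",c*d[0]+s*d[1],-s*d[0]+c*d[1])
t=P(ps,0,.058+.012,0); print("place",t)
go([t[0],t[1],.15],[np.cos(ps[2]-np.pi/2),np.sin(ps[2]-np.pi/2)])
```

```text
eggs [0.6514 0.2253] 95.23 [[-0.3, 0.4], [-0.4, 0.2], [-0.2, 0.4], [-0.3, 0.3], [0.1, 0.2], [-0.1, 0.6], [-0.4, 0.6], [-0.0, 0.2]]
all [0.6515 0.2247] 95.2 [[-0.2, 0.3], [-0.2, 0.2], [-0.0, 0.4], [-0.1, 0.3], [-0.1, 0.3], [-0.2, 0.7], [-0.5, 0.7], [-0.2, 0.3], [-0.8, 0.0], [0.0, -0.3], [-0.2, -1.0], [0.9, 0.2]]
top [0.6522 0.224 ] 95.01 [[0.1, 0.1], [0.0, 0.1], [0.2, 0.2], [0.1, 0.1], [-0.7, -0.2], [0.2, -0.4]]
scene [0.6508 0.2252] 95.42 [[-0.0, 0.1], [-0.2, 0.4], [-0.4, 0.3], [-0.0, 0.0], [-0.1, -1.2], [1.1, -0.1]]
tcp-on-handle in seam frame -0.1829149861442522
seam in inc -0.3224110956045111 -0.03287456598329895
place [np.float64(0.5817665787291493), np.float64(0.21832588014971363), 0]
tool shift mm [-86.6 355.7  27.6] dist 367 yaw 78.8 (q6 -1.88)
```

```bash
python3 -m crank '[[-4,15,0,5],[-12,50,0,12],[-20,85,0,19],[-29,120,0,26],[-38,155,0,33],[-46,190,0,40],[-55,225,0,47],[-63,260,0,54],[-70,290,0,61],[-77,315,0,68]]'
python3 - <<'E'
from h import *
go([.5818,.2183,.12],[np.cos(np.radians(5.2)),np.sin(np.radians(5.2))])
E
```

```text
time: 11.83
tool_pos: [0.5684, 0.1817, 0.1774]
ee_rot: [-1.835, -2.549, -0.001]
ft_force: [0.3, 0.5, -3.3]
gripper_width: 0.13
tool shift mm [30.3 24.3 57.4] dist 69 yaw 13.3 (q6 -0.13)
```

```bash
python3 -m crank '[[12,10,0,5],[24,20,0,10],[30,24,0,13],[30,24,15,13],[30,24,40,13],[30,24,57,13],[30,24,57,13],[30,24,57,13]]'
python3 - <<'E'
from h import *
s=np.load("seam.npy")
go([.5818,.2183,.047],[np.cos(np.radians(5.2)),np.sin(np.radians(5.2))])
g,M,o=tool()
p=fit_tray([g[0],g[1],np.radians(95.2)],.022+g[2]-.028)
shot("scene","m1",(270,110,450,270),4)
E
```

```text
time: 12.5
tool_pos: [0.5804, 0.2149, 0.1197]
ee_rot: [-2.106, -2.33, 0.003]
ft_force: [0.9, 0.4, -1.3]
gripper_width: 0.123
tool shift mm [ 3.3  1.9 72.7] dist 73 yaw 0.6 (q6 0.14)
top 11 pockets [0, 1, 2, 3] mean res [ 0.13 -0.33] rms 1.4
scene 12 pockets [0, 1, 2, 3] mean res [ 0.15 -0.27] rms 1.4
tray xy mm [579.8 216.1] yaw deg 93.6
```

View pics/m1.png

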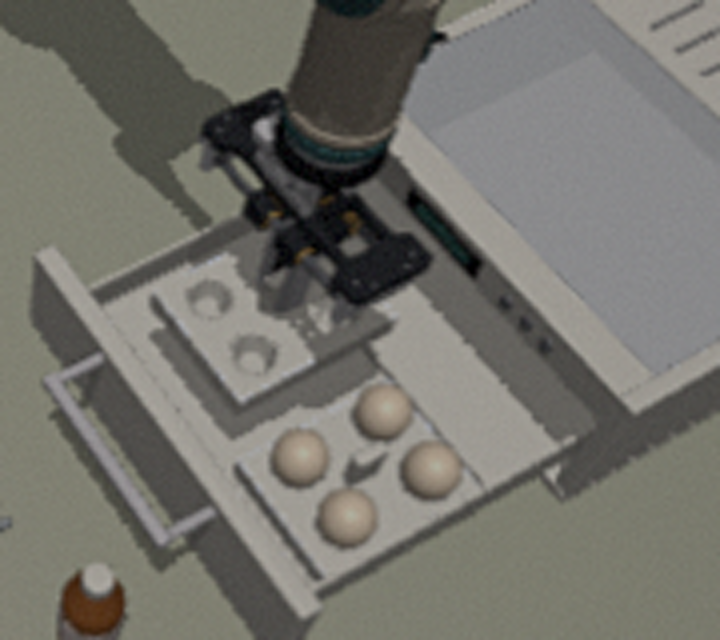

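```bash
python3 -m crank '[[0,0,20,0.5],[0,0,45,0.5],[0,0,60,0.5],[0,0,65,0.5],[0,0,65,0.5]]'; python3 -m crank '[[0,0,3,0],[0,0,5,0],[0,0,7,0],[0,0,7,0]]';  python3 - <<'E'
from h import *
go([.5818,.2183,.047],[np.cos(np.radians(5.2)),np.sin(np.radians(5.2))])
E
```

```text
time: 13.57
tool_pos: [0.5799, 0.2147, 0.054]
ee_rot: [-2.116, -2.32, 0.004]
ft_force: [-0.4, -0.6, -1.6]
gripper_width: 0.127
time: 13.9
tool_pos: [0.5813, 0.2151, 0.049]
ee_rot: [2.117, 2.321, 0.001]
ft_force: [0.3, 0.7, -2.4]
gripper_width: 0.127
tool shift mm [3.1 0.8 2. ] dist 4 yaw 0.1 (q6 0.15)
```

```bash
python3 -m crank '[[1,0,1,0],[3,0,2,0],[3,3,2,0],[3,6,2,0],[3,9,2,0],[3,9,2,0]]'; python3 -m crank '[[0,1,0,0],[0,2,0,0],[0,3,0,0],[0,3,0,0]]'
```

```text
time: 14.4
tool_pos: [0.5898, 0.2192, 0.0477]
ee_rot: [-2.117, -2.321, -0.001]
ft_force: [-2.4, 1.2, 4.5]
gripper_width: 0.127
time: 14.73
tool_pos: [0.5922, 0.2194, 0.0477]
ee_rot: [-2.117, -2.321, 0.0]
ft_force: [-3.9, 0.4, 5.7]
gripper_width: 0.127
```

```bash
python3 -m crank '[[0,1,0,0],[0,2,0,0],[0,3,0,0],[0,3,0,0]]'; python3 -m crank '[[0,1,0,0],[0,2,0,0],[0,2,0,0]]'
```

```text
time: 15.07
tool_pos: [0.5946, 0.2197, 0.0477]
ee_rot: [-2.116, -2.32, 0.001]
ft_force: [-4.7, 0.9, 6.3]
gripper_width: 0.127
time: 15.32
tool_pos: [0.5947, 0.2197, 0.0479]
ee_rot: [-2.115, -2.318, 0.005]
ft_force: [-8.7, -0.3, 10.3]
gripper_width: 0.131
```

```bash
python3 -m crank '[[0,-1,0,0],[0,-1,0,0]]';python3 -m crank '[[0,0,-1,0],[0,0,-1,0],[0,0,-1,0]]' 119;  python3 -m crank '[[0,0,-20,0],[0,0,-55,0],[0,0,-95,0],[0,0,-135,0],[0,0,-170,0],[0,0,-190,0],[0,0,-190,0]]'
```

```text
time: 15.48
tool_pos: [0.5947, 0.2197, 0.0478]
ee_rot: [-2.116, -2.319, 0.003]
ft_force: [-6.2, -0.6, 7.7]
gripper_width: 0.128
time: 15.73
tool_pos: [0.5976, 0.2198, 0.0478]
ee_rot: [2.116, 2.32, 0.003]
ft_force: [-0.7, -0.2, 0.0]
gripper_width: 0.297
time: 16.32
tool_pos: [0.6001, 0.2203, 0.2435]
ee_rot: [2.112, 2.316, 0.016]
ft_force: [0.8, 0.0, -0.0]
gripper_width: 0.536
```

Run:
```python
from h import *
I={n:np.mean([eyes.get_image(n)[:,:,::-1].astype(float) for _ in range(6)],0) for n in("top","scene")}
np.savez("avg2.npz",**I)
def sv(n,name,c,k):
    x0,y0,x1,y1=c; a=np.clip(I[n][y0:y1,x0:x1]*1.3,0,255).astype(np.uint8); cv2.imwrite(f"pics/{name}.png",cv2.resize(a,None,fx=k,fy=k,interpolation=cv2.INTER_CUBIC))
sv("top","n1",(310,150,390,230),8)
sv("scene","n2",(110,190,210,300),5)
sv("scene","n3",(270,110,450,270),4)
```

```text
(no output)
```

View pics/n1.png

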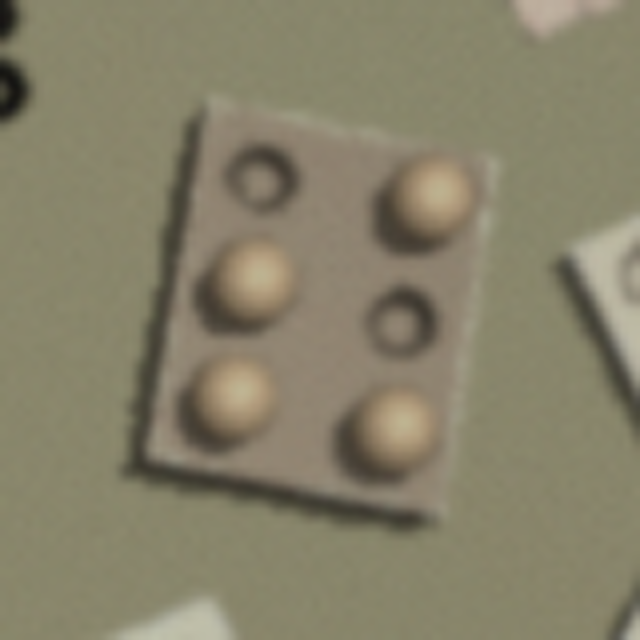

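View pics/n2.png

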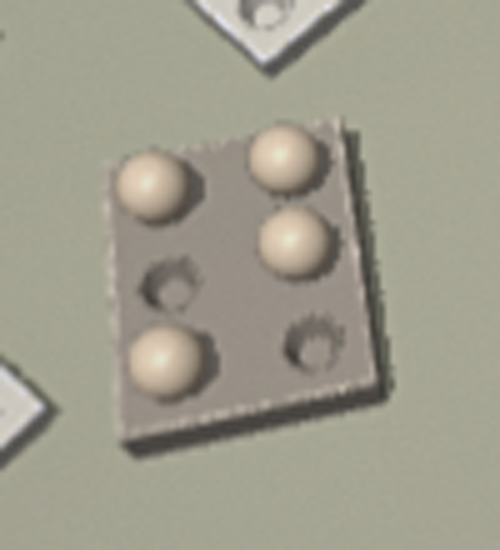

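View pics/n3.png

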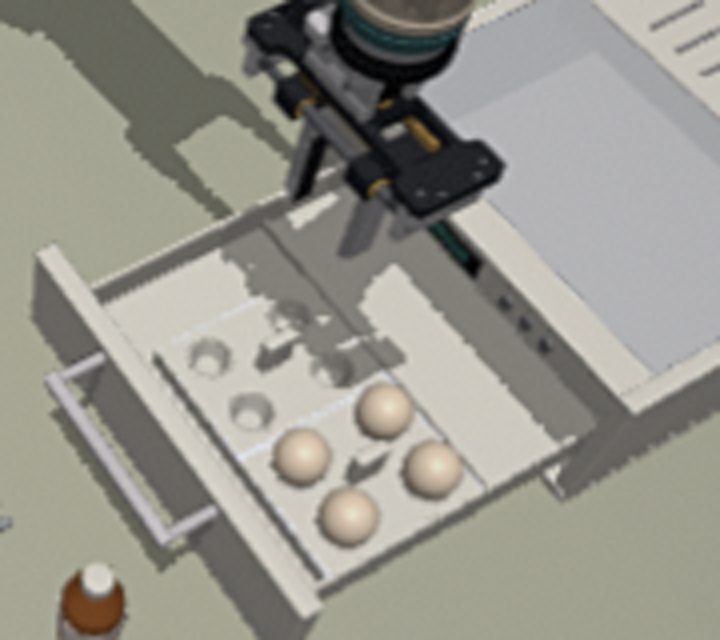

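Run:
```python
from h import *
T=lambda x,y:(310+(x+.5)/8-.5,150+(y+.5)/8-.5); S=lambda x,y:(110+(x+.5)/5-.5,190+(y+.5)/5-.5)
E={"A":(0,.04),"B":(.058,-.04),"C":(-.058,.04),"D":(-.058,-.04)}  # (a along ~+x, b along ~+y)
z=.0486
ob=[("top",T(254,280),*E["A"],z),("top",T(435,195),*E["B"],z),("top",T(233,398),*E["C"],z),("top",T(397,425),*E["D"],z),
("scene",S(157,187),*E["D"],z),("scene",S(287,159),*E["C"],z),("scene",S(295,242),*E["A"],z),("scene",S(169,361),*E["B"],z),
("top",T(262,180),.058,.04,.034),("top",T(402,323),0,-.04,.034),("scene",S(170,284),0,-.04,.034),("scene",S(313,343),.058,.04,.034)]
co=[("top",T(208,100),.092,.075,.034),("top",T(496,158),.092,-.075,.034),("top",T(440,515),-.092,-.075,.034),("top",T(145,460),-.092,.075,.034),
("scene",S(110,162),-.092,-.075,.034),("scene",S(340,122),-.092,.075,.034),("scene",S(378,382),.092,.075,.034),("scene",S(124,438),.092,-.075,.034)]
def P(p,a,b,z):
    c,s=np.cos(p[2]),np.sin(p[2]); return [p[0]+c*a-s*b,p[1]+s*a+c*b,z]
for nm,O in [("eggs",ob[:8]),("all",ob+co),("top",[o for o in ob+co if o[0]=="top"]),("scene",[o for o in ob+co if o[0]=="scene"])]:
    f=lambda p:np.hstack([proj(n,P(p,ix,iy,z))[0]-uv for n,uv,ix,iy,z in O])
    r=least_squares(f,[.47,-.3,-.15],loss="soft_l1"); p=r.x
    print(nm,p[:2].round(4),np.degrees(p[2]).round(2),np.round(f(p).reshape(-1,2),1).tolist())
    if nm=="all": np.save("flat.npy",p); pa=p
for k,v in E.items(): print(k,np.round(P(pa,*v,0),4))
s=np.load("seam.npy")
p=fit_tray([.5947,.2197,s[2]],.042,nrep=4)
d=p[:2]-s[:2];c,q=np.cos(s[2]),np.sin(s[2]); print("tray in seam frame mm",1000*(c*d[0]+q*d[1]),1000*(-q*d[0]+c*d[1]))
```

```text
eggs [ 0.4925 -0.3586] -11.21 [[-0.4, 0.5], [-0.9, 0.8], [-0.2, 0.1], [-0.7, 0.7], [-0.5, 0.4], [-0.3, 0.6], [0.1, 0.6], [-0.2, 0.4]]
all [ 0.4925 -0.3578] -11.3 [[-0.6, 0.4], [-1.0, 0.8], [-0.5, 0.1], [-0.9, 0.7], [-0.2, 0.3], [-0.0, 0.5], [0.4, 0.5], [0.1, 0.3], [0.1, -0.5], [0.0, -0.3], [-0.2, -0.2], [-0.2, -0.3], [-0.3, -0.4], [0.4, -0.2], [0.3, 0.2], [-0.3, -0.3], [-1.6, 0.3], [0.2, -1.4], [0.0, -0.1], [-1.1, 0.3]]
top [ 0.4927 -0.3589] -10.99 [[-0.4, 0.5], [-0.8, 0.7], [-0.1, 0.1], [-0.5, 0.6], [0.3, -0.5], [0.3, -0.4], [-0.2, -0.3], [0.5, -0.4], [0.7, 0.1], [0.1, -0.2]]
scene [ 0.4925 -0.3572] -11.53 [[0.1, 0.2], [0.2, 0.5], [0.6, 0.5], [0.2, 0.1], [-0.0, -0.3], [-0.0, -0.3], [-1.3, 0.1], [0.5, -1.4], [0.1, -0.1], [-1.0, 0.1]]
A [ 0.5003 -0.3186  0.    ]
B [ 0.5415 -0.4084  0.    ]
C [ 0.4435 -0.3072  0.    ]
D [ 0.4278 -0.3856  0.    ]
top 16 pockets [0, 1, 2, 3] mean res [-0.22 -0.72] rms 1.75
scene 14 pockets [0, 1, 2, 3] mean res [-0.44 -0.59] rms 1.69
tray xy mm [594.2 218.6] yaw deg 94.4
tray in seam frame mm -0.8538796835026625 57.59661978087857
```

Run:
```python
from h import *
f=np.load("flat.npy");a=f[2]+np.pi/2
go([.5003,-.3186,.13],[np.cos(a),np.sin(a)])
```

```text
tool shift mm [-526.9 -145.4  107.5] dist 557 yaw -73.4 (q6 0.15)
```

```bash
python3 -m crank '[[-20,-6,0,-5],[-57,-16,0,-12],[-95,-26,0,-19],[-133,-37,0,-26],[-171,-47,0,-33],[-209,-58,0,-40],[-247,-68,0,-47],[-285,-79,0,-54],[-323,-89,0,-61],[-361,-100,0,-68]]' 81 25
python3 - <<'E'
from h import *
f=np.load("flat.npy");a=f[2]+np.pi/2
go([.5003,-.3186,.13],[np.cos(a),np.sin(a)])
E
```

```text
time: 18.55
tool_pos: [0.5316, -0.1418, 0.2377]
ee_rot: [0.524, 3.097, 0.0]
ft_force: [0.6, -0.8, 0.4]
gripper_width: 0.683
tool shift mm [ -28.6 -177.3  107.7] dist 209 yaw -7.9 (q6 -1.62)
```

```bash
python3 -m crank '[[-6,-35,0,-4],[-12,-75,0,-8],[-18,-112,0,-8],[-24,-145,20,-8],[-28,-165,50,-8],[-28,-172,80,-8],[-28,-172,100,-8],[-28,-172,107,-8],[-28,-172,107,-8]]'
python3 - <<'E'
from h import *
f=np.load("flat.npy");a=f[2]+np.pi/2
shot("scene","q1",(90,150,250,310),4); shot("top")
go([.5003,-.3186,.040],[np.cos(a),np.sin(a)])
E
```

```text
time: 19.3
tool_pos: [0.4998, -0.3107, 0.1285]
ee_rot: [-0.316, -3.122, -0.004]
ft_force: [-0.0, -0.6, -0.4]
gripper_width: 0.683
tool shift mm [ 0.2 -7.  91.5] dist 92 yaw -0.2 (q6 -2.04)
```

View pics/q1.png

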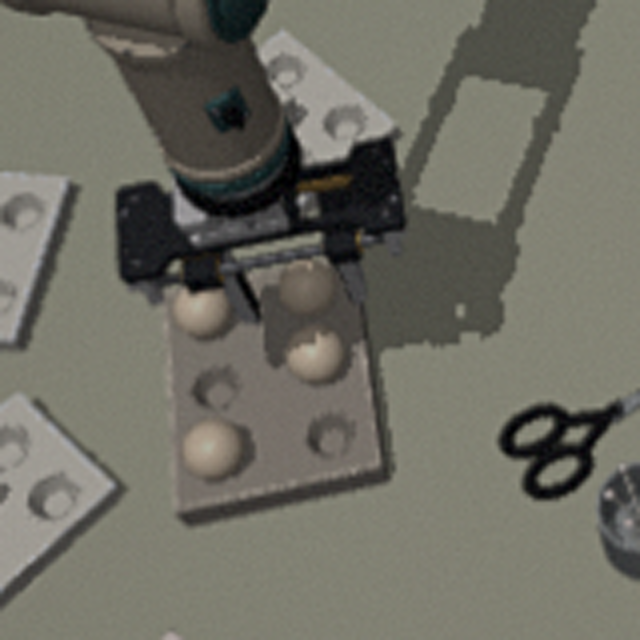

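```bash
python3 -m crank '[[0,-6,0,0],[0,-6,15,0],[0,-6,20,0],[0,-6,20,0]]'
python3 - <<'E'
from h import *
f=np.load("flat.npy");a=f[2]+np.pi/2
go([.5003,-.3186,.040],[np.cos(a),np.sin(a)])
E
```

```text
time: 19.73
tool_pos: [0.4996, -0.3171, 0.1104]
ee_rot: [-0.315, -3.125, -0.001]
ft_force: [-0.3, 0.2, 0.8]
gripper_width: 0.681
tool shift mm [-1.1 -1.4 70.4] dist 70 yaw -0.2 (q6 -2.05)
```

```bash
python3 -m crank '[[-0.5,-1,20,0],[-0.5,-1,40,0],[-0.5,-1,55,0],[-0.5,-1,65,0],[-0.5,-1,69,0],[-0.5,-1,69,0]]'; python3 -m crank '[[0,0,0,0],[0,0,0,0],[0,0,0,0],[0,0,0,0]]' 255 25;python3 -m crank '[[0,0,0,0],[0,0,0,0]]'
```

```text
time: 20.23
tool_pos: [0.5, -0.3183, 0.0412]
ee_rot: [-0.316, -3.125, -0.001]
ft_force: [0.4, 0.3, -0.5]
gripper_width: 0.683
time: 20.57
tool_pos: [0.5007, -0.3197, 0.0426]
ee_rot: [0.315, 3.124, -0.004]
ft_force: [-0.3, -1.0, 1.6]
gripper_width: 0.456
time: 20.73
tool_pos: [0.5006, -0.3197, 0.0425]
ee_rot: [0.316, 3.124, -0.004]
ft_force: [-1.3, -2.7, 4.0]
gripper_width: 0.457
```

```bash
python3 -m crank '[[0,0,-8,0],[0,0,-25,0],[0,0,-55,0],[0,0,-85,0],[0,0,-105,0],[0,0,-110,0],[0,0,-110,0]]'
python3 - <<'E'
from h import *
s=np.load("seam.npy"); 
shot("scene","r1",(90,150,250,310),4)
p=fit_tray([.5947,.2197,s[2]],.042,nrep=2)
C=np.array([.5945,.2193]);a=np.radians(95.2);ex=np.array([np.cos(a),np.sin(a)]);ey=np.array([-np.sin(a),np.cos(a)])
for nm,i,j in [("front-near",-1,1),("front-seam",-1,-1),("rear-near",1,1),("rear-seam",1,-1)]:
    q=C+.04*i*ex+.029*j*ey; print(nm,q.round(4)); go([*q,.16],ex)
E
```

```text
time: 21.32
tool_pos: [0.5007, -0.3184, 0.153]
ee_rot: [0.316, 3.123, -0.001]
ft_force: [-0.4, -0.3, -0.6]
gripper_width: 0.455
top 7 pockets [0, 1, 2, 3] mean res [ 0.29 -0.79] rms 1.86
scene 7 pockets [0, 1, 2, 3] mean res [-0.23 -0.91] rms 1.4
tray xy mm [590.9 218.2] yaw deg 94.0
front-near [0.5692 0.1768]
tool shift mm [ 31.  498.9  -9. ] dist 500 yaw -16.7 (q6 -2.05)
front-seam [0.627  0.1821]
tool shift mm [-24.5 515.6  -9. ] dist 516 yaw -16.7 (q6 -2.05)
rear-near [0.562  0.2565]
tool shift mm [ 54.1 575.5  -8.9] dist 578 yaw -16.7 (q6 -2.05)
rear-seam [0.6198 0.2618]
tool shift mm [ -1.5 592.2  -8.9] dist 592 yaw -16.7 (q6 -2.05)
```

View pics/r1.png

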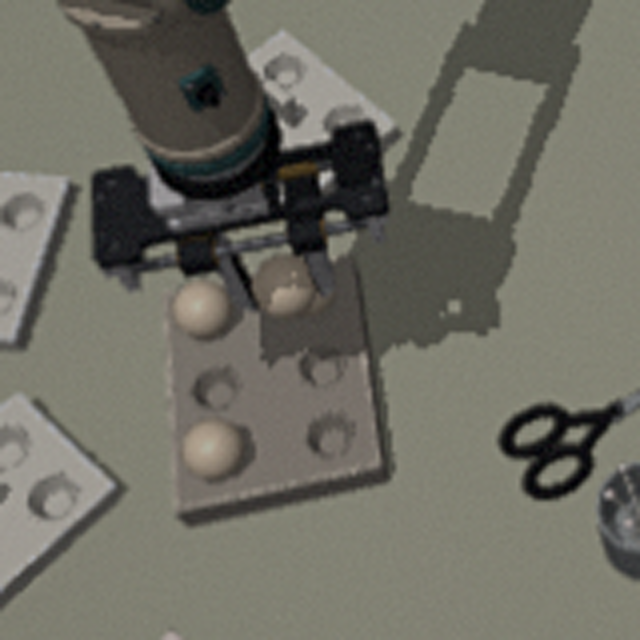

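Run:
```python
from h import *
s=np.load("seam.npy")
p=fit_tray([.5947,.2197,s[2]],.042,nrep=5)
I={n:np.mean([eyes.get_image(n)[:,:,::-1].astype(float) for _ in range(3)],0) for n in("top","scene")}
def sv(n,name,c,k):
    x0,y0,x1,y1=c; a=np.clip(I[n][y0:y1,x0:x1]*1.3,0,255).astype(np.uint8); cv2.imwrite(f"pics/{name}.png",cv2.resize(a,None,fx=k,fy=k,interpolation=cv2.INTER_CUBIC))
sv("scene","s1",(290,150,400,270),5)
sv("top","s2",(150,100,270,210),5)
```

```text
top 19 pockets [0, 1, 2, 3] mean res [-0.15 -0.65] rms 1.92
scene 20 pockets [0, 1, 2, 3] mean res [-0.09 -0.34] rms 1.5
tray xy mm [593.  219.2] yaw deg 98.4
```

View pics/s1.png

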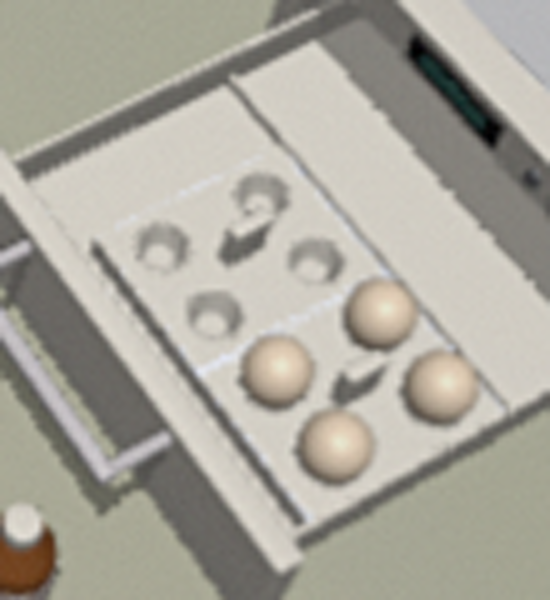

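View pics/s2.png

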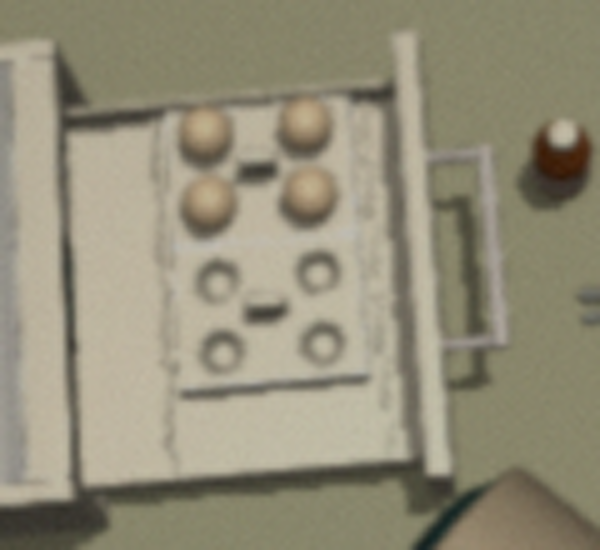

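Run:
```python
from h import *
S=lambda x,y:(290+(x+.5)/5-.5,150+(y+.5)/5-.5); T=lambda x,y:(150+(x+.5)/5-.5,100+(y+.5)/5-.5)
ob=[("scene",S(163,247),-.04,.029),("scene",S(261,196),.04,.029),("scene",S(315,260),.04,-.029),("scene",S(214,314),-.04,-.029),
("top",T(218,280),.04,-.029),("top",T(320,272),-.04,-.029),("top",T(222,351),.04,.029),("top",T(323,344),-.04,.029)]
def P(p,ix,iy,z=.042):
    c,s=np.cos(p[2]),np.sin(p[2]); return [p[0]+c*ix-s*iy,p[1]+s*ix+c*iy,z]
f=lambda p:np.hstack([proj(n,P(p,a,b))[0]-uv for n,uv,a,b in ob])
p=least_squares(f,[.594,.219,1.66]).x; print(p[:2],np.degrees(p[2]),f(p).reshape(-1,2).round(1).tolist())
```

```text
[0.59400261 0.21831811] 94.85935453470913 [[-0.3, -0.3], [0.0, -0.3], [-0.1, 0.0], [-0.1, -0.1], [-0.0, -0.2], [-0.3, -0.2], [-0.0, -0.1], [0.0, -0.4]]
```

```bash
python3 -m crank '[[0,12,0,0],[0,35,0,-2],[0,68,0,-4],[0,104,0,-6],[0,140,0,-8],[0,176,0,-10],[0,212,0,-12],[0,248,0,-14],[0,284,0,-16],[0,320,0,-16.7]]'
python3 - <<'E'
from h import *
a=np.radians(95.2)
go([.6196,.2612,.16],[np.cos(a),np.sin(a)])
E
```

```text
time: 23.9
tool_pos: [0.5638, -0.0022, 0.1517]
ee_rot: [-0.144, 3.138, 0.001]
ft_force: [0.8, -0.1, -0.8]
gripper_width: 0.457
tool shift mm [-79.6 257.3  -8.2] dist 269 yaw 0.0 (q6 -1.79)
```

```bash
python3 -m crank '[[-9,30,0,0],[-20,65,0,0],[-31,100,0,0],[-42,135,0,0],[-53,170,0,0],[-63,205,0,0],[-72,233,0,0],[-78,251,0,0],[-79,257,0,0],[-79,257,0,0]]'
python3 - <<'E'
from h import *
a=np.radians(95.2)
shot("scene","t1",(290,150,400,270),5)
shot("top","t2",(150,100,270,210),5)
go([.6196,.2612,.048],[np.cos(a),np.sin(a)])
E
```

```text
time: 24.73
tool_pos: [0.6189, 0.2601, 0.1511]
ee_rot: [0.145, -3.137, -0.0]
ft_force: [0.5, -0.8, -0.3]
gripper_width: 0.454
tool shift mm [ -1.    3.8 103.3] dist 103 yaw -0.0 (q6 -1.37)
```

View pics/t1.png

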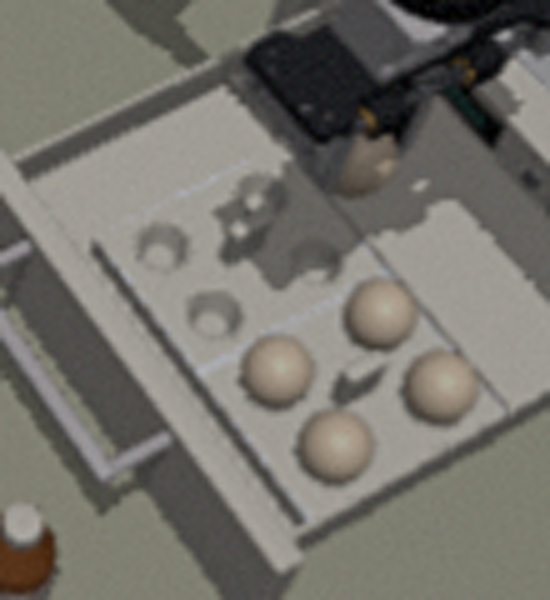

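```bash
python3 -m crank '[[-0.5,2,15,0],[-0.5,2,40,0],[-0.5,2,60,0],[-0.5,2,72,0],[-0.5,2,75,0],[-0.5,2,75,0],[-0.5,2,75,0]]'
python3 - <<'E'
from h import *
a=np.radians(95.2)
go([.6196,.2612,.048],[np.cos(a),np.sin(a)])
shot("scene","t3",(290,150,400,270),5);go([.6196,.2612,.048],[np.cos(a),np.sin(a)])
E
```

```text
time: 25.42
tool_pos: [0.6208, 0.2597, 0.0775]
ee_rot: [-0.14, 3.137, 0.001]
ft_force: [0.2, 0.2, -0.6]
gripper_width: 0.459
tool shift mm [ 1.1  1.6 29.5] dist 30 yaw -0.1 (q6 -1.37)
tool shift mm [ 1.5  1.3 29.9] dist 30 yaw -0.1 (q6 -1.37)
```

View pics/t3.png

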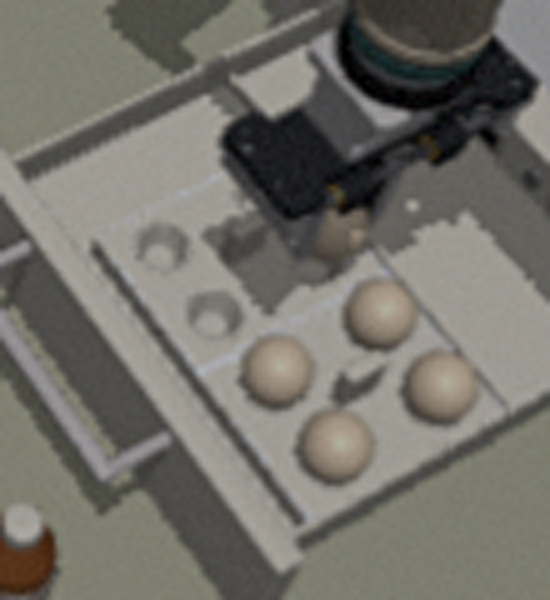

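```bash
python3 -m crank '[[1,1.5,8,0],[1,1.5,16,0],[1,1.5,22,0],[1,1.5,24,0],[1,1.5,24,0]]' ; python3 -m crank '[[0,0,1,0],[0,0,2,0],[0,0,2,0]]'
```

```text
time: 25.88
tool_pos: [0.6188, 0.2614, 0.0518]
ee_rot: [0.142, -3.138, 0.001]
ft_force: [0.2, 0.4, 0.1]
gripper_width: 0.458
time: 26.13
tool_pos: [0.6194, 0.2614, 0.0509]
ee_rot: [-0.141, 3.137, -0.001]
ft_force: [0.7, -0.9, 1.6]
gripper_width: 0.454
```

```bash
python3 -m crank '[[0,0,0.7,0],[0,0,0.7,0],[0,0,0.7,0]]'
```

```text
time: 26.38
tool_pos: [0.6195, 0.2613, 0.0505]
ee_rot: [-0.141, 3.137, -0.0]
ft_force: [1.2, -2.0, 4.0]
gripper_width: 0.455
```

Contact at 4 N, exactly at the expected height. Releasing.

```bash
python3 -m crank '[[0,0,-0.5,0],[0,0,-0.5,0]]' 200; python3 -m crank '[[0,0,-0.5,0],[0,0,-0.5,0],[0,0,-0.5,0],[0,0,-0.5,0]]' 81; python3 -m crank '[[0,0,-15,0],[0,0,-45,0],[0,0,-80,0],[0,0,-105,0],[0,0,-110,0]]'
python3 - <<'E'
from h import *
f=np.load("flat.npy");a=f[2]+np.pi/2
go([.4435,-.3072,.13],[np.cos(a),np.sin(a)])
E
```

```text
time: 26.55
tool_pos: [0.6193, 0.2613, 0.0505]
ee_rot: [-0.141, 3.137, -0.001]
ft_force: [1.0, -2.5, 3.4]
gripper_width: 0.457
time: 26.88
tool_pos: [0.6182, 0.2619, 0.0502]
ee_rot: [0.141, -3.137, -0.001]
ft_force: [0.2, -0.3, -1.3]
gripper_width: 0.671
time: 27.3
tool_pos: [0.6214, 0.2628, 0.166]
ee_rot: [-0.141, 3.13, 0.004]
ft_force: [1.1, -0.2, 0.6]
gripper_width: 0.681
tool shift mm [ 228.8 -551.7   32.8] dist 598 yaw 16.5 (q6 -1.36)
```

```bash
python3 -m crank '[[8,-18,0,0],[22,-52,0,2],[37,-89,0,4],[52,-126,0,6],[68,-163,0,8],[83,-200,0,10],[98,-237,0,12],[114,-274,0,14],[129,-311,0,16],[145,-348,0,16.5]]'
python3 - <<'E'
from h import *
f=np.load("flat.npy");a=f[2]+np.pi/2
shot("scene","u1",(290,150,400,270),5)
go([.4435,-.3072,.13],[np.cos(a),np.sin(a)])
E
```

```text
time: 28.13
tool_pos: [0.5042, -0.0991, 0.1596]
ee_rot: [-0.312, -3.124, -0.001]
ft_force: [0.8, 0.0, 0.6]
gripper_width: 0.682
tool shift mm [  16.8 -208.2   31. ] dist 211 yaw -0.3 (q6 -1.71)
```

View pics/u1.png

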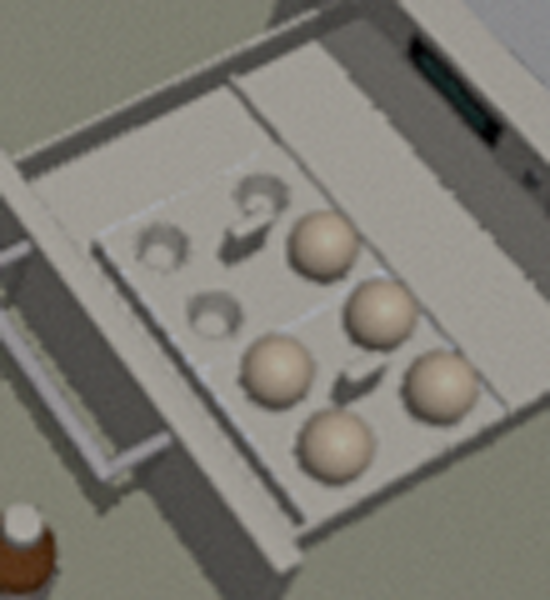

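First egg stands upright in its pocket, (323,245) in the crop, tray still flush. On to egg C.

```bash
python3 -m crank '[[3,-38,0,0],[6,-75,0,0],[9,-112,0,0],[12,-149,0,0],[15,-180,0,0],[16.5,-200,8,0],[16.5,-208,20,0],[16.5,-208,31,0],[16.5,-208,31,0],[16.5,-208,31,0]]'
python3 - <<'E'
from h import *
f=np.load("flat.npy");a=f[2]+np.pi/2
shot("scene","v1",(90,150,250,310),4)
go([.4435,-.3072,.041],[np.cos(a),np.sin(a)])
E
```

```text
time: 29.02
tool_pos: [0.4479, -0.2978, 0.1284]
ee_rot: [-0.311, -3.124, -0.004]
ft_force: [-0.2, 0.4, -0.1]
gripper_width: 0.683
tool shift mm [  3.  -10.1  88.2] dist 89 yaw -0.0 (q6 -2.09)
```

View pics/v1.png

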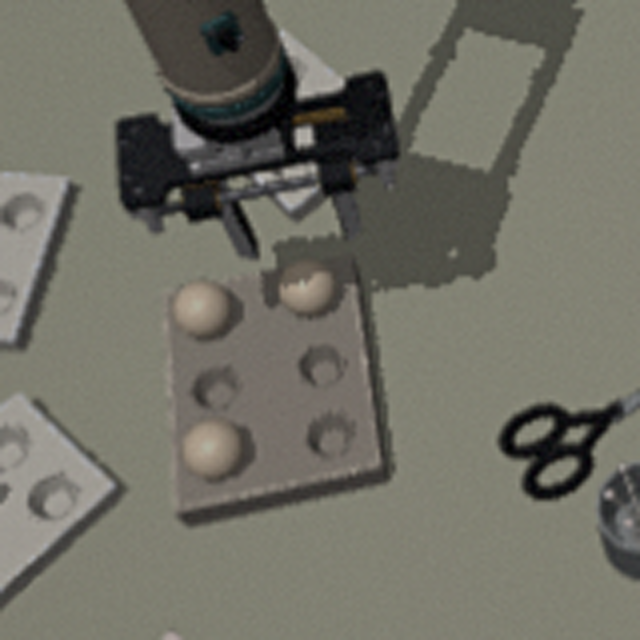

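```bash
python3 -m crank '[[3,-9.5,0,0],[3,-9.5,5,0],[3,-9.5,20,0],[3,-9.5,22,0],[3,-9.5,22,0],[3,-9.5,22,0]]'
python3 - <<'E'
from h import *
f=np.load("flat.npy");a=f[2]+np.pi/2
go([.4435,-.3072,.041],[np.cos(a),np.sin(a)])
E
```

```text
time: 29.57
tool_pos: [0.444, -0.3075, 0.108]
ee_rot: [0.31, 3.126, -0.0]
ft_force: [0.1, 0.2, 1.0]
gripper_width: 0.685
tool shift mm [ 0.5  0.2 67. ] dist 67 yaw -0.0 (q6 -2.11)
```

```bash
python3 -m crank '[[0.5,-0.5,20,0],[0.5,-0.5,40,0],[0.5,-0.5,55,0],[0.5,-0.5,64,0],[0.5,-0.5,67,0],[0.5,-0.5,67,0]]'; python3 -m crank '[[0,0,0,0],[0,0,0,0],[0,0,0,0],[0,0,0,0]]' 255 25;python3 -m crank '[[0,0,0,0],[0,0,0,0]]'
```

```text
time: 30.07
tool_pos: [0.4433, -0.3078, 0.0406]
ee_rot: [-0.31, -3.126, -0.001]
ft_force: [0.8, -0.2, 0.1]
gripper_width: 0.683
time: 30.4
tool_pos: [0.4437, -0.3085, 0.0416]
ee_rot: [0.31, 3.125, -0.002]
ft_force: [0.5, -0.3, 0.2]
gripper_width: 0.462
time: 30.57
tool_pos: [0.4438, -0.3085, 0.0415]
ee_rot: [0.31, 3.125, -0.002]
ft_force: [0.3, -1.6, 3.3]
gripper_width: 0.455
```

```bash
python3 -m crank '[[0,0,-8,0],[0,0,-25,0],[0,0,-55,0],[0,0,-85,0],[0,0,-105,0],[0,0,-110,0],[0,0,-110,0]]'
python3 - <<'E'
from h import *
shot("scene","w1",(90,130,410,310),2.4)
a=np.radians(95.2)
go([.5618,.2559,.15],[np.cos(a),np.sin(a)])
E
```

```text
time: 31.15
tool_pos: [0.4439, -0.3083, 0.1524]
ee_rot: [0.31, 3.123, -0.003]
ft_force: [-0.9, -0.2, -0.8]
gripper_width: 0.456
tool shift mm [ -5.6 575.8   0.9] dist 576 yaw -16.5 (q6 -2.11)
```

View pics/w1.png

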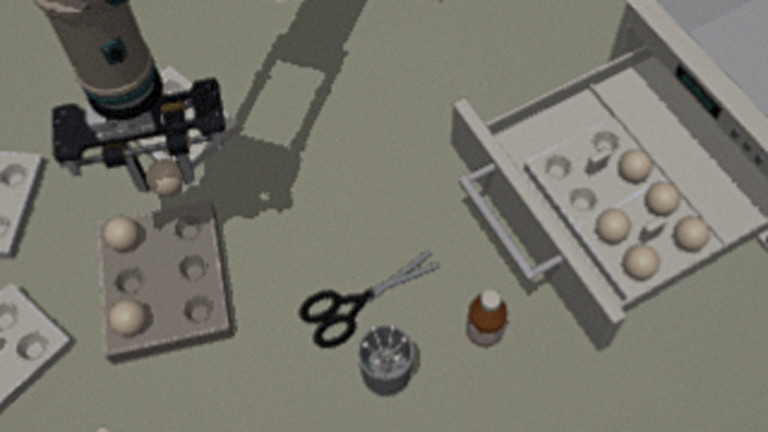

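Egg held at (165,178) in the crop; the tray in the drawer is still flush with one egg at (634,165). Carrying over.

```bash
python3 -m crank '[[0,12,0,0],[0,35,0,-2],[-1,68,0,-4],[-1,104,0,-6],[-1,140,0,-8],[-2,176,0,-10],[-2,212,0,-12],[-2,248,0,-14],[-3,284,0,-16],[-3,320,0,-16.5]]'
python3 - <<'E'
from h import *
a=np.radians(95.2)
go([.5618,.2559,.15],[np.cos(a),np.sin(a)])
E
```

```text
time: 32.03
tool_pos: [0.5075, 0.0081, 0.1488]
ee_rot: [0.143, -3.134, -0.002]
ft_force: [-0.2, 0.2, -0.5]
gripper_width: 0.456
tool shift mm [-76.7 241.8  -1.1] dist 254 yaw 0.0 (q6 -1.78)
```

```bash
python3 -m crank '[[-10,30,0,0],[-21,65,0,0],[-32,100,0,0],[-43,135,0,0],[-54,170,0,0],[-64,205,0,0],[-74,232,0,0],[-77,241,0,0],[-77,242,0,0],[-77,242,0,0]]'
python3 - <<'E'
from h import *
a=np.radians(95.2)
shot("scene")
go([.5618,.2559,.048],[np.cos(a),np.sin(a)])
E
```

```text
time: 32.87
tool_pos: [0.5625, 0.253, 0.1491]
ee_rot: [0.143, -3.135, 0.003]
ft_force: [-0.4, -0.5, -0.1]
gripper_width: 0.458
tool shift mm [  0.3   3.9 101.5] dist 102 yaw -0.0 (q6 -1.35)
```

```bash
python3 -m crank '[[0.5,2.5,15,0],[0.5,2.5,40,0],[0.5,2.5,60,0],[0.5,2.5,72,0],[0.5,2.5,75,0],[0.5,2.5,75,0],[0.5,2.5,75,0]]'
python3 - <<'E'
from h import *
a=np.radians(95.2)
go([.5618,.2559,.048],[np.cos(a),np.sin(a)])
shot("scene","x1",(290,150,400,270),5);go([.5618,.2559,.048],[np.cos(a),np.sin(a)])
E
```

```text
time: 33.5
tool_pos: [0.5637, 0.2547, 0.0765]
ee_rot: [-0.139, 3.138, -0.0]
ft_force: [0.5, 0.1, 0.0]
gripper_width: 0.456
tool shift mm [ 1.8  1.4 28.5] dist 29 yaw -0.1 (q6 -1.35)
tool shift mm [ 2.3  1.  28.9] dist 29 yaw -0.1 (q6 -1.35)
```

View pics/x1.png

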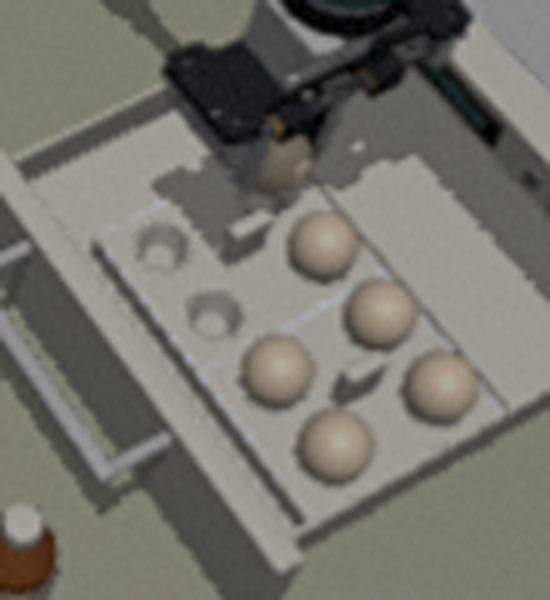

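```bash
python3 -m crank '[[1.5,1,8,0],[1.5,1,16,0],[1.5,1,22,0],[1.5,1,24,0],[1.5,1,24,0],[1.5,1,24,0]]' ; python3 -m crank '[[0,0,1,0],[0,0,2,0],[0,0,2,0]]'
```

```text
time: 34.05
tool_pos: [0.5617, 0.2566, 0.0515]
ee_rot: [0.141, -3.138, 0.0]
ft_force: [-0.8, 0.5, -0.8]
gripper_width: 0.46
time: 34.3
tool_pos: [0.5621, 0.2563, 0.0501]
ee_rot: [-0.142, 3.138, -0.001]
ft_force: [0.3, -1.2, 1.1]
gripper_width: 0.46
```

```bash
python3 -m crank '[[0,0,0.7,0],[0,0,0.7,0],[0,0,0.7,0]]'
```

```text
time: 34.55
tool_pos: [0.5621, 0.2562, 0.0496]
ee_rot: [-0.141, 3.138, -0.001]
ft_force: [-1.3, -2.1, 4.5]
gripper_width: 0.458
```

```bash
python3 -m crank '[[0,0,-0.5,0],[0,0,-0.5,0]]' 200; python3 -m crank '[[0,0,-0.5,0],[0,0,-0.5,0],[0,0,-0.5,0],[0,0,-0.5,0]]' 81; python3 -m crank '[[0,0,-15,0],[0,0,-45,0],[0,0,-80,0],[0,0,-105,0],[0,0,-110,0]]'
python3 - <<'E'
from h import *
f=np.load("flat.npy");a=f[2]+np.pi/2
go([.4278,-.3856,.13],[np.cos(a),np.sin(a)])
E
```

```text
time: 34.72
tool_pos: [0.562, 0.2562, 0.0497]
ee_rot: [-0.141, 3.138, -0.001]
ft_force: [1.0, -2.7, 2.7]
gripper_width: 0.459
time: 35.05
tool_pos: [0.5616, 0.2569, 0.0497]
ee_rot: [0.141, -3.138, -0.001]
ft_force: [-0.2, -0.5, 0.4]
gripper_width: 0.675
time: 35.47
tool_pos: [0.5645, 0.2578, 0.165]
ee_rot: [-0.141, 3.13, 0.005]
ft_force: [0.6, 0.1, 0.3]
gripper_width: 0.68
tool shift mm [ 194.3 -628.6   31.7] dist 659 yaw 16.5 (q6 -1.34)
```

```bash
python3 -m crank '[[6,-18,0,0],[16,-52,0,2],[28,-91,0,4],[40,-130,0,6],[52,-169,0,8],[64,-208,0,10],[76,-247,0,12],[88,-286,0,14],[100,-325,0,16],[112,-363,0,16.5]]'
python3 - <<'E'
from h import *
f=np.load("flat.npy");a=f[2]+np.pi/2
shot("scene","y1",(290,150,400,270),5)
go([.4278,-.3856,.13],[np.cos(a),np.sin(a)])
E
```

```text
time: 36.3
tool_pos: [0.4816, -0.1164, 0.159]
ee_rot: [-0.312, -3.125, -0.001]
ft_force: [1.0, -0.4, -0.5]
gripper_width: 0.682
tool shift mm [  -1.2 -266.7   30.8] dist 269 yaw -0.3 (q6 -1.75)
```

View pics/y1.png

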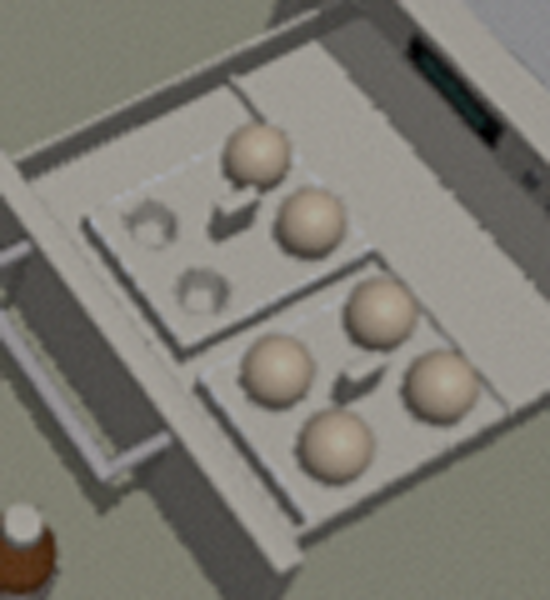

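The tray has been knocked off the seam, about 15 mm, with both eggs still seated. I'll measure it and slide it back by the fin before carrying on.

Run:
```python
from h import *
I={n:np.mean([eyes.get_image(n)[:,:,::-1].astype(float) for _ in range(4)],0) for n in("top","scene")}
def sv(n,name,c,k):
    x0,y0,x1,y1=c; a=np.clip(I[n][y0:y1,x0:x1]*1.3,0,255).astype(np.uint8); cv2.imwrite(f"pics/{name}.png",cv2.resize(a,None,fx=k,fy=k,interpolation=cv2.INTER_CUBIC))
sv("scene","z1",(290,150,400,250),7)
sv("top","z2",(160,105,250,195),7)
```

```text
(no output)
```

View pics/z1.png

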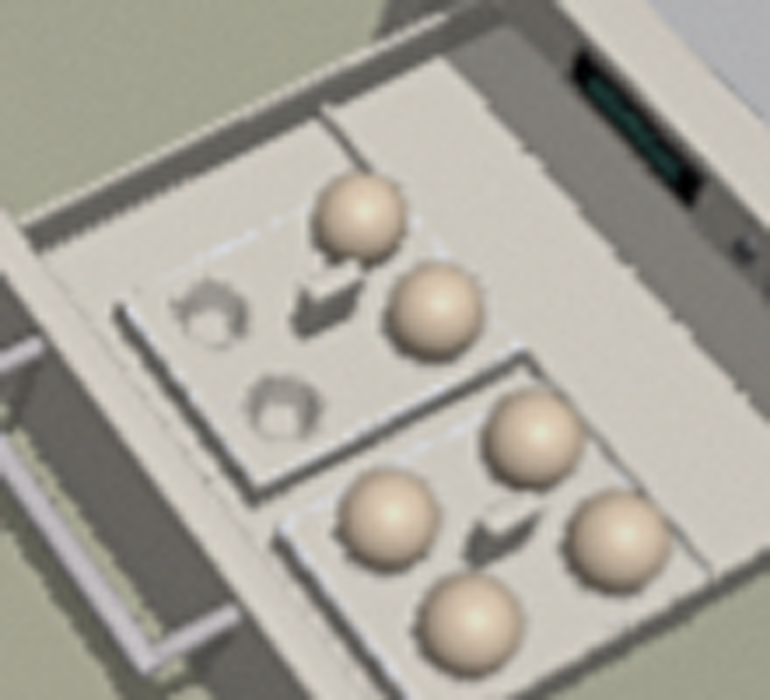

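View pics/z2.png

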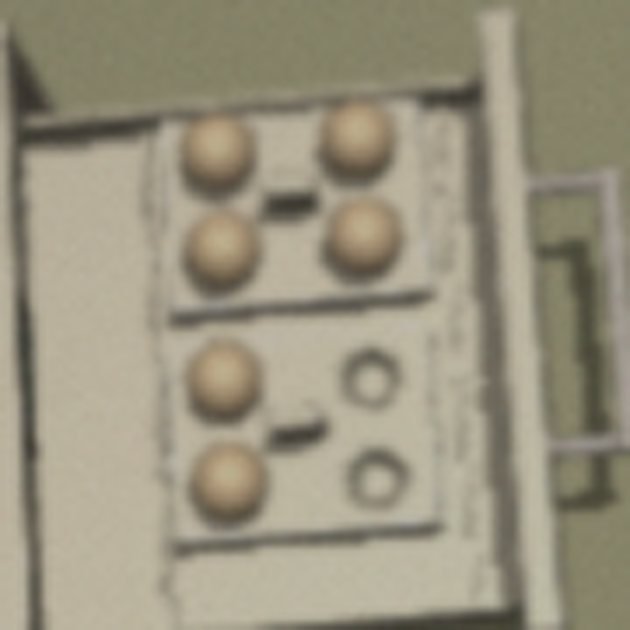

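Run:
```python
from h import *
S=lambda x,y:(290+(x+.5)/7-.5,150+(y+.5)/7-.5); T=lambda x,y:(160+(x+.5)/7-.5,105+(y+.5)/7-.5)
D=.042;Z=.0566
ob=[("scene",S(360,218),.04,.029,Z),("scene",S(435,312),.04,-.029,Z),("scene",S(208,314),-.04,.029,D),("scene",S(285,408),-.04,-.029,D),
("scene",S(120,301),-.075,.058,D),("scene",S(258,488),-.075,-.058,D),("scene",S(522,353),.075,-.058,D),
("top",T(222,381),.04,-.029,Z),("top",T(228,484),.04,.029,Z),("top",T(371,378),-.04,-.029,D),("top",T(378,479),-.04,.029,D)]
def P(p,ix,iy,z):
    c,s=np.cos(p[2]),np.sin(p[2]); return [p[0]+c*ix-s*iy,p[1]+s*ix+c*iy,z]
f=lambda p:np.hstack([proj(n,P(p,a,b,z))[0]-uv for n,uv,a,b,z in ob])
p=least_squares(f,[.58,.219,1.66],loss="soft_l1").x; print(p[:2],np.degrees(p[2]),f(p).reshape(-1,2).round(1).tolist())
s=np.load("seam.npy");d=p[:2]-s[:2];c,q=np.cos(s[2]),np.sin(s[2]); print("in seam mm",1000*(c*d[0]+q*d[1]),1000*(-q*d[0]+c*d[1]))
np.save("tray2.npy",p)
a=p[2]-np.pi/2
go([p[0],p[1],.15],[np.cos(a),np.sin(a)])
```

```text
[0.5758542  0.22164258] 94.8682783108621 [[-0.4, 0.9], [-0.4, 0.4], [0.7, -0.4], [-0.0, -0.4], [-0.5, -0.6], [0.1, -0.1], [0.3, -1.0], [0.4, -0.0], [0.4, -0.3], [-0.2, -0.4], [-0.3, -0.5]]
in seam mm 3.838965784463905 75.5874077433482
tool shift mm [-25.9 346.7  10. ] dist 348 yaw 73.9 (q6 -1.75)
```

```bash
python3 -m crank '[[-2,15,0,7],[-4,45,0,14],[-7,80,0,21],[-10,118,0,28],[-13,156,0,35],[-16,194,0,42],[-18,232,0,49],[-20,268,0,56],[-22,300,0,63],[-24,325,0,70]]' 146 30
python3 - <<'E'
from h import *
p=np.load("tray2.npy");a=p[2]-np.pi/2
go([p[0],p[1],.15],[np.cos(a),np.sin(a)])
E
```

```text
time: 37.58
tool_pos: [0.5701, 0.2037, 0.1599]
ee_rot: [-2.003, -2.42, -0.002]
ft_force: [0.6, -0.4, 0.4]
gripper_width: 0.428
tool shift mm [16.5  9.  10. ] dist 21 yaw 5.9 (q6 0.04)
```

```bash
python3 -m crank '[[8,4,0,3],[15,8,10,5.8],[15,8,25,5.8],[15,8,40,5.8],[15,8,45,5.8],[15,8,45,5.8],[15,8,45,5.8]]'
python3 - <<'E'
from h import *
p=np.load("tray2.npy");a=p[2]-np.pi/2
shot("scene","aa1",(290,130,400,250),6)
shot("top","aa2",(160,105,250,195),6)
go([p[0],p[1],.049],[np.cos(a),np.sin(a)])
E
```

```text
time: 38.17
tool_pos: [0.5752, 0.2159, 0.1152]
ee_rot: [-2.119, -2.319, -0.0]
ft_force: [0.1, 0.8, 1.3]
gripper_width: 0.428
tool shift mm [ 6.   0.3 67.1] dist 67 yaw 0.2 (q6 0.16)
```

View pics/aa1.png

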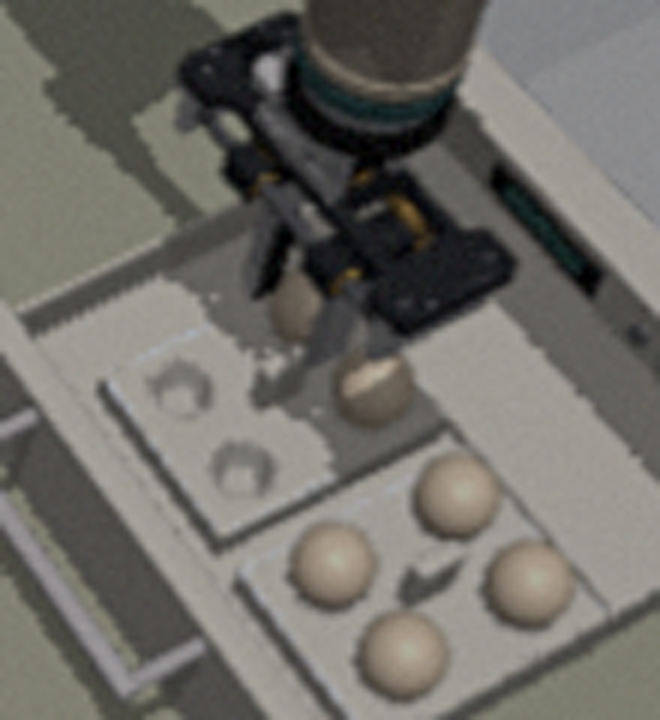

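```bash
python3 -m crank '[[3,0,5,0],[3,0,25,0],[3,0,45,0],[3,0,58,0],[3,0,65,0],[3,0,65,0]]'; python3 -m crank '[[0,0,0,0],[0,0,0,0],[0,0,0,0],[0,0,0,0],[0,0,0,0],[0,0,0,0]]' 255 30
```

```text
time: 38.77
tool_pos: [0.5741, 0.2179, 0.0487]
ee_rot: [-2.12, -2.317, 0.003]
ft_force: [-0.2, -0.5, -0.5]
gripper_width: 0.429
time: 39.27
tool_pos: [0.576, 0.2183, 0.051]
ee_rot: [2.12, 2.317, 0.003]
ft_force: [0.4, 0.4, 3.4]
gripper_width: 0.124
```

```bash
python3 -m crank '[[-0.5,2,0,0.2],[-1,4,0,0.3],[-2,7,0,0.3],[-3,10,0,0.3],[-3,13,0,0.3],[-3,15,0,0.3],[-3,16,0,0.3],[-3,16,0,0.3]]'; python3 -m crank '[[0,1,0,0],[0,2,0,0],[0,2,0,0]]'; python3 -m crank '[[0,1,0,0],[0,2,0,0],[0,2,0,0]]'
```

```text
time: 39.93
tool_pos: [0.5893, 0.2166, 0.051]
ee_rot: [-2.125, -2.311, 0.004]
ft_force: [-5.8, -0.6, 8.3]
gripper_width: 0.128
time: 40.18
tool_pos: [0.5912, 0.2167, 0.051]
ee_rot: [-2.125, -2.311, 0.004]
ft_force: [-5.6, -0.8, 7.9]
gripper_width: 0.123
time: 40.43
tool_pos: [0.5932, 0.2168, 0.051]
ee_rot: [-2.125, -2.311, 0.004]
ft_force: [-5.3, -0.8, 8.0]
gripper_width: 0.127
```

```bash
python3 -m crank '[[0,0.7,0,0],[0,1.5,0,0],[0,1.5,0,0]]'; python3 -m crank '[[0,1,0,0],[0,1,0,0]]'; python3 -m crank '[[0,1,0,0],[0,1,0,0]]'
```

```text
time: 40.68
tool_pos: [0.5945, 0.2169, 0.051]
ee_rot: [-2.125, -2.311, 0.004]
ft_force: [-5.9, 0.0, 9.4]
gripper_width: 0.127
time: 40.85
tool_pos: [0.5947, 0.2168, 0.0511]
ee_rot: [-2.124, -2.31, 0.007]
ft_force: [-8.2, -0.9, 9.0]
gripper_width: 0.124
time: 41.02
tool_pos: [0.5949, 0.2167, 0.0512]
ee_rot: [-2.123, -2.31, 0.009]
ft_force: [-8.9, -1.1, 10.5]
gripper_width: 0.125
```

```bash
python3 -m crank '[[0,-1,0,0],[0,-1,0,0]]';python3 -m crank '[[0,-0.5,-1,0],[0,-0.5,-1,0],[0,-0.5,-1,0]]' 146;  python3 -m crank '[[0,0,-20,0],[0,0,-50,0],[0,0,-80,0],[0,0,-100,0],[0,0,-110,0],[0,0,-110,0]]'
python3 - <<'E'
from h import *
f=np.load("flat.npy");a=f[2]+np.pi/2
go([.4278,-.3856,.13],[np.cos(a),np.sin(a)])
E
```

```text
time: 41.18
tool_pos: [0.5949, 0.2167, 0.0511]
ee_rot: [-2.124, -2.311, 0.006]
ft_force: [-6.8, -1.8, 9.8]
gripper_width: 0.127
time: 41.43
tool_pos: [0.5976, 0.2171, 0.051]
ee_rot: [2.126, 2.312, 0.001]
ft_force: [0.4, -0.8, -0.2]
gripper_width: 0.302
time: 41.93
tool_pos: [0.599, 0.2174, 0.1635]
ee_rot: [2.125, 2.31, 0.007]
ft_force: [0.5, -0.4, 0.4]
gripper_width: 0.426
tool shift mm [-586.7 -221.1   31.8] dist 628 yaw -73.9 (q6 0.16)
```

```bash
python3 -m crank '[[-18,-7,0,-5],[-52,-20,0,-12],[-87,-33,0,-19],[-122,-46,0,-26],[-157,-59,0,-33],[-192,-72,0,-40],[-227,-86,0,-47],[-262,-99,0,-54],[-297,-112,0,-61],[-332,-125,0,-68]]' 81 25
python3 - <<'E'
from h import *
f=np.load("flat.npy");a=f[2]+np.pi/2
shot("scene","bb1",(290,150,400,270),5)
go([.4278,-.3856,.13],[np.cos(a),np.sin(a)])
E
```

```text
time: 42.77
tool_pos: [0.5, -0.121, 0.1591]
ee_rot: [-0.527, -3.094, -0.001]
ft_force: [1.1, -0.0, -0.8]
gripper_width: 0.68
tool shift mm [ -17.9 -266.5   30.8] dist 269 yaw -7.9 (q6 -1.61)
```

View pics/bb1.png

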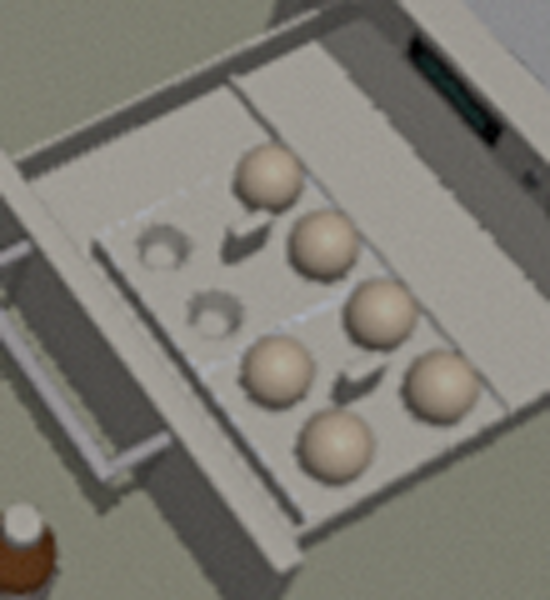

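Flush again, both eggs upright, empty pockets at (163,248) and (216,315) as before. On to egg D.

```bash
python3 -m crank '[[-3,-38,0,-4],[-6,-77,0,-8],[-9,-116,0,-8],[-12,-155,0,-8],[-15,-192,0,-8],[-17,-228,0,-8],[-18,-255,8,-8],[-18,-266,20,-8],[-18,-268,30,-8],[-18,-268,30,-8]]'; python3 -m crank '[[0,0,0,0],[0,0,0,0]]'
python3 - <<'E'
from h import *
f=np.load("flat.npy");a=f[2]+np.pi/2
go([.4278,-.3856,.041],[np.cos(a),np.sin(a)])
E
```

```text
time: 43.65
tool_pos: [0.4268, -0.3759, 0.127]
ee_rot: [-0.321, -3.12, -0.01]
ft_force: [0.0, -0.5, -0.4]
gripper_width: 0.678
time: 43.82
tool_pos: [0.4291, -0.3765, 0.1307]
ee_rot: [-0.317, -3.125, -0.002]
ft_force: [-0.9, 0.1, -0.2]
gripper_width: 0.681
tool shift mm [-0.6 -9.3 89.7] dist 90 yaw -0.3 (q6 -2.21)
```

```bash
python3 -m crank '[[-0.5,-9.5,0,0],[-0.5,-9.5,5,0],[-0.5,-9.5,20,0],[-0.5,-9.5,22,0],[-0.5,-9.5,22,0],[-0.5,-9.5,22,0]]'
python3 - <<'E'
from h import *
f=np.load("flat.npy");a=f[2]+np.pi/2
shot("scene","cc1",(90,150,250,310),4)
go([.4278,-.3856,.041],[np.cos(a),np.sin(a)])
E
```

```text
time: 44.32
tool_pos: [0.4274, -0.3877, 0.1093]
ee_rot: [0.319, 3.125, -0.0]
ft_force: [-0.3, -0.4, -0.3]
gripper_width: 0.681
tool shift mm [ 0.3  2.3 68.6] dist 69 yaw -0.3 (q6 -2.23)
```

View pics/cc1.png

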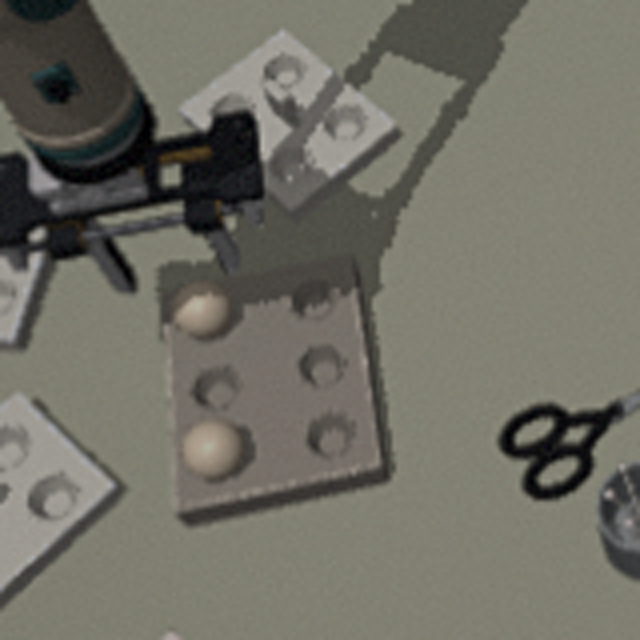

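```bash
python3 -m crank '[[0,1.5,20,0],[0,1.5,40,0],[0,1.5,55,0],[0,1.5,65,0],[0,1.5,68,0],[0,1.5,68,0]]'; python3 -m crank '[[0,0,0,0],[0,0,0,0],[0,0,0,0],[0,0,0,0]]' 255 25;python3 -m crank '[[0,0,0,0],[0,0,0,0]]'
```

```text
time: 44.87
tool_pos: [0.4275, -0.3862, 0.0408]
ee_rot: [-0.319, -3.125, -0.001]
ft_force: [0.0, 0.6, -0.0]
gripper_width: 0.684
time: 45.2
tool_pos: [0.428, -0.387, 0.042]
ee_rot: [0.319, 3.124, -0.003]
ft_force: [-1.3, -0.3, 1.0]
gripper_width: 0.457
time: 45.37
tool_pos: [0.428, -0.387, 0.0418]
ee_rot: [0.319, 3.124, -0.002]
ft_force: [-0.4, -0.6, 3.9]
gripper_width: 0.456
```

```bash
python3 -m crank '[[0,0,-8,0],[0,0,-25,0],[0,0,-55,0],[0,0,-85,0],[0,0,-105,0],[0,0,-110,0],[0,0,-110,0]]'
python3 - <<'E'
from h import *
shot("scene","dd1",(90,130,410,310),2.4)
a=np.radians(95.2)
go([.6268,.1815,.15],[np.cos(a),np.sin(a)])
E
```

```text
time: 45.95
tool_pos: [0.4281, -0.3867, 0.1528]
ee_rot: [0.319, 3.123, -0.003]
ft_force: [0.1, -0.1, -1.0]
gripper_width: 0.457
tool shift mm [-80.7 596.    1.2] dist 601 yaw -16.9 (q6 -2.22)
```

View pics/dd1.png

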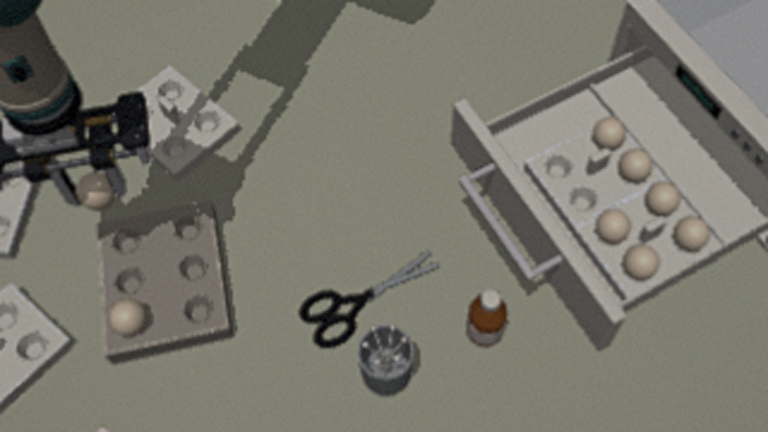

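Egg D held, one egg left in the flat at (127,318), tray still flush. Carrying to the front pocket by the seam.

```bash
python3 -m crank '[[-1,12,0,0],[-4,35,0,-2],[-9,68,0,-4],[-14,104,0,-6],[-19,140,0,-8],[-24,176,0,-10],[-29,212,0,-12],[-34,248,0,-14],[-39,284,0,-16],[-44,320,0,-17]]'
python3 - <<'E'
from h import *
a=np.radians(95.2)
go([.6268,.1815,.15],[np.cos(a),np.sin(a)])
E
```

```text
time: 46.83
tool_pos: [0.5338, -0.0787, 0.149]
ee_rot: [0.149, -3.134, -0.003]
ft_force: [0.2, -0.0, -1.1]
gripper_width: 0.453
tool shift mm [-117.2  250.2   -0.9] dist 276 yaw 0.2 (q6 -1.94)
```

```bash
python3 -m crank '[[-14,30,0,0],[-30,65,0,0],[-46,100,0,0],[-62,135,0,0],[-78,168,0,0],[-93,200,0,0],[-108,230,0,0],[-116,247,0,0],[-117,251,0,0],[-117,251,0,0]]' ;  python3 -m crank '[[0,0,10,0],[0,0,20,0],[0,0,20,0]]'
python3 - <<'E'
from h import *
a=np.radians(95.2)
shot("scene")
go([.6268,.1815,.048],[np.cos(a),np.sin(a)])
E
```

```text
time: 47.67
tool_pos: [0.6266, 0.1806, 0.1487]
ee_rot: [0.15, -3.133, 0.001]
ft_force: [-0.8, 0.0, -0.5]
gripper_width: 0.456
time: 47.92
tool_pos: [0.6258, 0.1773, 0.1279]
ee_rot: [0.144, -3.132, 0.002]
ft_force: [-0.3, -0.3, -1.4]
gripper_width: 0.456
tool shift mm [-1.   4.1 81. ] dist 81 yaw 0.0 (q6 -1.49)
```

```bash
python3 -m crank '[[-0.5,3.5,15,0],[-0.5,3.5,35,0],[-0.5,3.5,48,0],[-0.5,3.5,52,0],[-0.5,3.5,52,0],[-0.5,3.5,52,0]]'
python3 - <<'E'
from h import *
a=np.radians(95.2)
shot("scene","ee1",(290,150,400,270),5);go([.6268,.1815,.048],[np.cos(a),np.sin(a)])
E
```

```text
time: 48.47
tool_pos: [0.6289, 0.1821, 0.0796]
ee_rot: [-0.145, 3.138, 0.0]
ft_force: [0.4, 1.4, 0.2]
gripper_width: 0.459
tool shift mm [ 2.6 -0.5 32.1] dist 32 yaw 0.1 (q6 -1.49)
```

View pics/ee1.png

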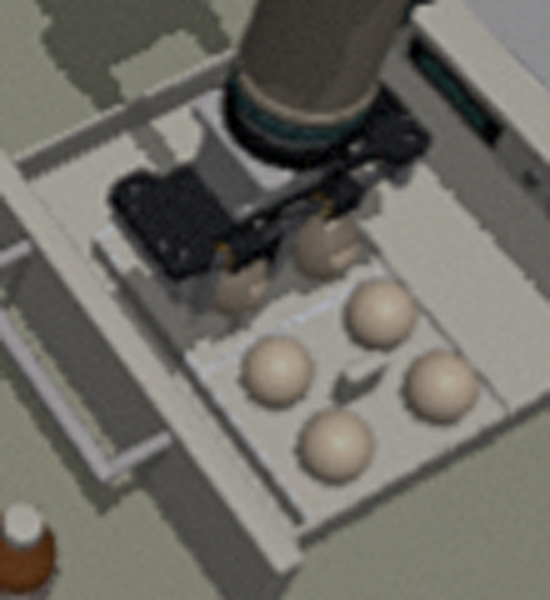

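```bash
python3 -m crank '[[1.5,0,8,0],[2,0,17,0],[2,0,24,0],[2,0,27,0],[2,0,27,0],[2,0,27,0]]' ; python3 -m crank '[[0,0,1,0],[0,0,2,0],[0,0,2,0]]'
```

```text
time: 49.02
tool_pos: [0.6264, 0.1824, 0.0517]
ee_rot: [0.147, -3.138, -0.0]
ft_force: [0.1, -0.2, -1.0]
gripper_width: 0.451
time: 49.27
tool_pos: [0.6267, 0.1822, 0.0503]
ee_rot: [-0.147, 3.138, -0.001]
ft_force: [0.8, -1.1, 0.8]
gripper_width: 0.454
```

```bash
python3 -m crank '[[0,0,0.7,0],[0,0,0.7,0],[0,0,0.7,0]]'
```

```text
time: 49.52
tool_pos: [0.6268, 0.1821, 0.0499]
ee_rot: [-0.147, 3.137, -0.001]
ft_force: [-0.3, -2.1, 3.4]
gripper_width: 0.453
```

```bash
python3 -m crank '[[0,0,-0.5,0],[0,0,-0.5,0]]' 200; python3 -m crank '[[0,0,-0.5,0],[0,0,-0.5,0],[0,0,-0.5,0],[0,0,-0.5,0]]' 81; python3 -m crank '[[0,0,-15,0],[0,0,-45,0],[0,0,-80,0],[0,0,-105,0],[0,0,-110,0]]'
python3 - <<'E'
from h import *
f=np.load("flat.npy");a=f[2]+np.pi/2
go([.5415,-.4084,.13],[np.cos(a),np.sin(a)])
E
```

```text
time: 49.68
tool_pos: [0.6267, 0.1822, 0.05]
ee_rot: [-0.147, 3.138, -0.0]
ft_force: [-0.3, -1.8, 1.8]
gripper_width: 0.456
time: 50.02
tool_pos: [0.6264, 0.1827, 0.0501]
ee_rot: [0.146, -3.138, -0.001]
ft_force: [-0.4, -0.2, -0.0]
gripper_width: 0.672
time: 50.43
tool_pos: [0.6294, 0.1832, 0.1657]
ee_rot: [-0.146, 3.129, 0.003]
ft_force: [0.8, 0.1, 0.2]
gripper_width: 0.683
tool shift mm [ 143.1 -580.9   33.6] dist 599 yaw 16.7 (q6 -1.49)
```

```bash
python3 -m crank '[[4,-18,0,0],[13,-52,0,2],[22,-90,0,4],[31,-128,0,6],[41,-166,0,8],[50,-204,0,10],[60,-242,0,12],[69,-280,0,14],[78,-318,0,16],[88,-356,0,16.5]]'
python3 - <<'E'
from h import *
f=np.load("flat.npy");a=f[2]+np.pi/2
shot("scene","ff1",(290,150,400,270),5)
go([.5415,-.4092,.13],[np.cos(a),np.sin(a)])
E
```

```text
time: 51.27
tool_pos: [0.5711, -0.1816, 0.1591]
ee_rot: [-0.307, -3.125, -0.002]
ft_force: [-0.4, 0.2, -0.4]
gripper_width: 0.683
tool shift mm [ -15.4 -220.4   30.5] dist 223 yaw -0.1 (q6 -1.80)
```

View pics/ff1.png

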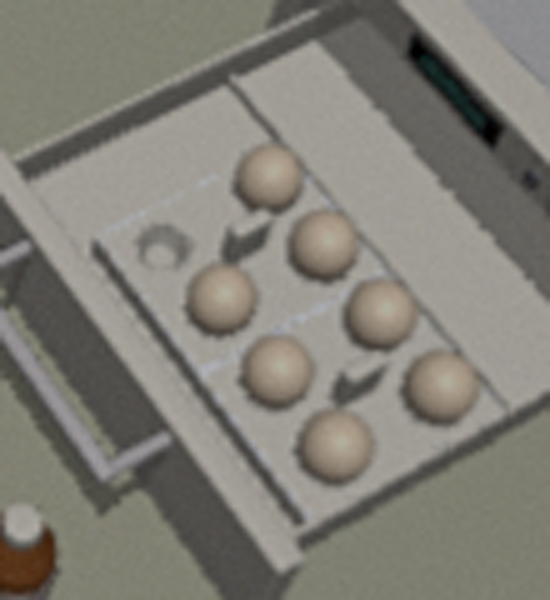

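Three eggs seated upright, the empty pocket is at (163,248), tray flush. Last egg.

```bash
python3 -m crank '[[-3,-38,0,0],[-6,-77,0,0],[-8,-116,0,0],[-11,-155,0,0],[-13,-190,0,0],[-15,-212,8,0],[-15,-224,20,0],[-15,-226,30,0],[-15,-226,30,0],[-15,-226,30,0]]'; python3 -m crank '[[0,0,0,0],[0,0,0,0]]'
python3 - <<'E'
from h import *
f=np.load("flat.npy");a=f[2]+np.pi/2
shot("scene","gg1",(90,150,250,310),4)
go([.5415,-.4092,.041],[np.cos(a),np.sin(a)])
E
```

```text
time: 52.15
tool_pos: [0.5426, -0.4024, 0.1285]
ee_rot: [-0.304, -3.124, -0.005]
ft_force: [0.6, 0.2, 0.3]
gripper_width: 0.68
time: 52.32
tool_pos: [0.5438, -0.4034, 0.131]
ee_rot: [0.302, 3.126, -0.0]
ft_force: [0.1, 0.1, -0.3]
gripper_width: 0.685
tool shift mm [ 1.4 -5.8 90.3] dist 90 yaw 0.2 (q6 -2.12)
```

View pics/gg1.png

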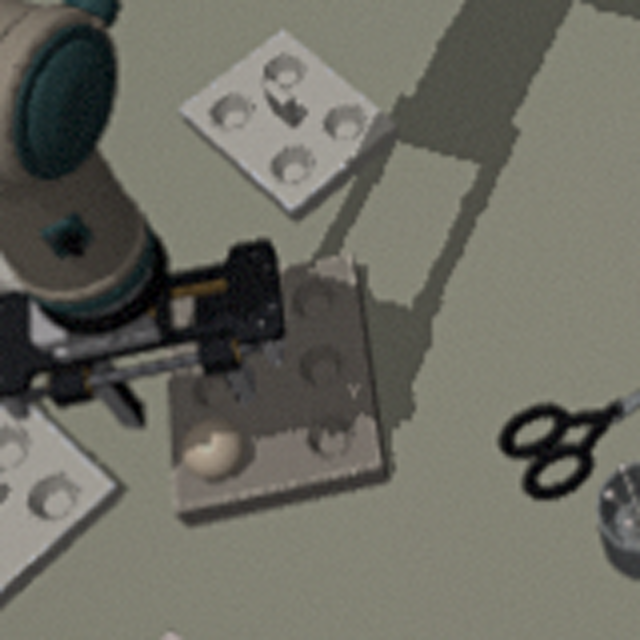

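```bash
python3 -m crank '[[1.4,-6,0,0],[1.4,-6,5,0],[1.4,-6,20,0],[1.4,-6,22,0],[1.4,-6,22,0],[1.4,-6,22,0]]'
python3 - <<'E'
from h import *
f=np.load("flat.npy");a=f[2]+np.pi/2
go([.5415,-.4092,.041],[np.cos(a),np.sin(a)])
E
```

```text
time: 52.87
tool_pos: [0.5405, -0.4105, 0.1083]
ee_rot: [-0.305, -3.127, -0.0]
ft_force: [-0.9, -0.4, 1.0]
gripper_width: 0.684
tool shift mm [-0.7  1.5 67.3] dist 67 yaw 0.1 (q6 -2.13)
```

```bash
python3 -m crank '[[-0.7,1,20,0],[-0.7,1,40,0],[-0.7,1,55,0],[-0.7,1,64,0],[-0.7,1,67,0],[-0.7,1,67,0]]'; python3 -m crank '[[0,0,0,0],[0,0,0,0],[0,0,0,0],[0,0,0,0]]' 255 25;python3 -m crank '[[0,0,0,0],[0,0,0,0]]'
```

```text
time: 53.37
tool_pos: [0.5414, -0.4096, 0.0411]
ee_rot: [-0.305, -3.126, -0.001]
ft_force: [0.5, -0.0, 1.1]
gripper_width: 0.683
time: 53.7
tool_pos: [0.5419, -0.41, 0.0423]
ee_rot: [0.305, 3.125, -0.001]
ft_force: [-0.2, 0.0, 1.0]
gripper_width: 0.458
time: 53.87
tool_pos: [0.5419, -0.41, 0.0422]
ee_rot: [0.305, 3.125, -0.001]
ft_force: [0.5, 0.1, 3.9]
gripper_width: 0.456
```

```bash
python3 -m crank '[[0,0,-8,0],[0,0,-25,0],[0,0,-55,0],[0,0,-85,0],[0,0,-105,0],[0,0,-110,0],[0,0,-110,0]]'
python3 - <<'E'
from h import *
shot("scene","hh1",(90,130,410,310),2.4)
a=np.radians(95.2)
go([.5690,.1765,.15],[np.cos(a),np.sin(a)])
E
```

```text
time: 54.45
tool_pos: [0.5421, -0.4103, 0.1534]
ee_rot: [0.305, 3.124, -0.003]
ft_force: [0.1, 0.5, -0.1]
gripper_width: 0.46
tool shift mm [ 86.1 580.3   1.3] dist 587 yaw -16.4 (q6 -2.13)
```

View pics/hh1.png

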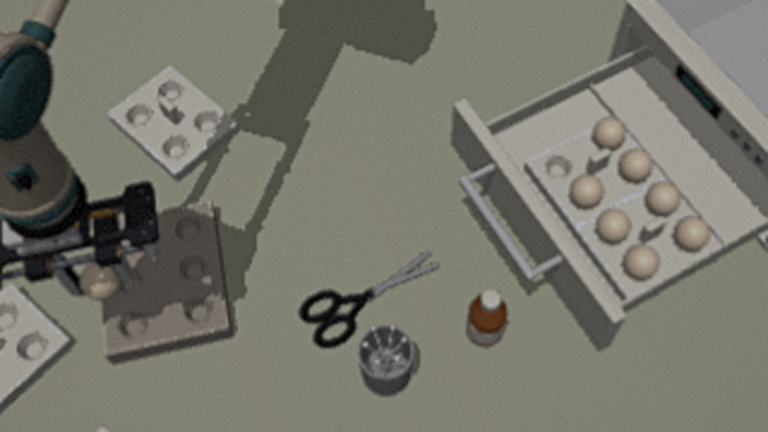

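Last egg held at (100,282); flat empty; tray flush with one free pocket at (557,167).

```bash
python3 -m crank '[[1,12,0,0],[5,35,0,-2],[10,68,0,-4],[15,104,0,-6],[21,140,0,-8],[26,176,0,-10],[31,212,0,-12],[37,248,0,-14],[42,284,0,-16],[47,320,0,-16.4]]'
python3 - <<'E'
from h import *
a=np.radians(95.2)
go([.5690,.1765,.15],[np.cos(a),np.sin(a)])
E
```

```text
time: 55.33
tool_pos: [0.5551, -0.0836, 0.1492]
ee_rot: [0.145, -3.134, -0.003]
ft_force: [2.0, 0.5, -0.5]
gripper_width: 0.455
tool shift mm [-37.9 257.7  -0.4] dist 260 yaw 0.1 (q6 -1.94)
```

```bash
python3 -m crank '[[-4,30,0,0],[-9,65,0,0],[-14,100,0,0],[-20,135,0,0],[-25,170,0,0],[-30,205,0,0],[-35,235,0,0],[-37,252,0,0],[-38,258,0,0],[-38,258,0,0]]' ;  python3 -m crank '[[0,0,10,0],[0,0,20,0],[0,0,20,0]]'
python3 - <<'E'
from h import *
a=np.radians(95.2)
shot("scene")
go([.5690,.1765,.048],[np.cos(a),np.sin(a)])
E
```

```text
time: 56.17
tool_pos: [0.5698, 0.1753, 0.1495]
ee_rot: [0.148, -3.134, 0.0]
ft_force: [0.2, -1.0, -0.4]
gripper_width: 0.456
time: 56.42
tool_pos: [0.5694, 0.172, 0.1283]
ee_rot: [0.141, -3.133, 0.002]
ft_force: [-0.8, -0.7, -0.7]
gripper_width: 0.458
tool shift mm [ 0.3  4.4 81.3] dist 81 yaw -0.1 (q6 -1.48)
```

```bash
python3 -m crank '[[1,3.5,15,0],[1.5,3.5,35,0],[1.5,3.5,48,0],[1.5,3.5,52,0],[1.5,3.5,52,0],[1.5,3.5,52,0]]'
python3 - <<'E'
from h import *
a=np.radians(95.2)
shot("scene","ii1",(290,150,400,270),5);go([.5690,.1765,.048],[np.cos(a),np.sin(a)])
E
```

```text
time: 56.97
tool_pos: [0.5702, 0.1767, 0.0798]
ee_rot: [-0.142, 3.138, 0.0]
ft_force: [0.1, -0.0, -0.7]
gripper_width: 0.457
tool shift mm [ 1.6 -0.2 32.3] dist 32 yaw 0.0 (q6 -1.48)
```

View pics/ii1.png

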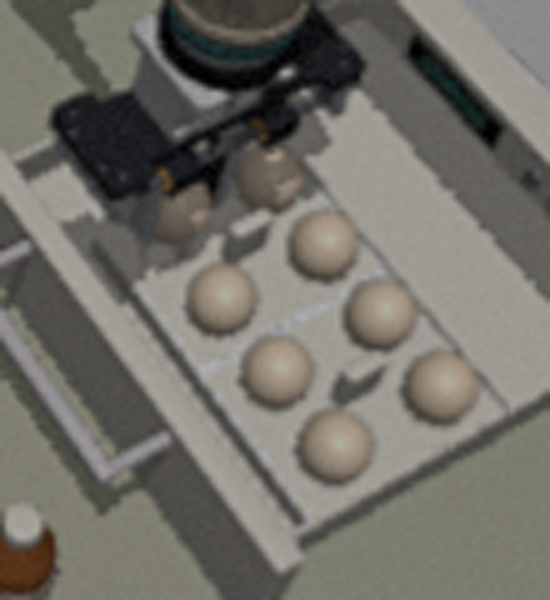

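```bash
python3 -m crank '[[1,0,8,0],[1.3,0,17,0],[1.3,0,24,0],[1.3,0,27,0],[1.3,0,27,0],[1.3,0,27,0]]' ; python3 -m crank '[[0,0,1,0],[0,0,2,0],[0,0,2,0]]'
```

```text
time: 57.52
tool_pos: [0.5682, 0.177, 0.052]
ee_rot: [0.144, -3.138, 0.0]
ft_force: [-0.9, 0.1, -0.5]
gripper_width: 0.459
time: 57.77
tool_pos: [0.5688, 0.1769, 0.0507]
ee_rot: [-0.144, 3.137, -0.0]
ft_force: [0.7, -0.3, 0.8]
gripper_width: 0.458
```

```bash
python3 -m crank '[[0,0,0.7,0],[0,0,0.7,0],[0,0,0.7,0]]'
```

```text
time: 58.02
tool_pos: [0.569, 0.1768, 0.0502]
ee_rot: [-0.144, 3.137, -0.0]
ft_force: [-0.5, -1.0, 4.0]
gripper_width: 0.459
```

```bash
python3 -m crank '[[0,0,-0.5,0],[0,0,-0.5,0]]' 200; python3 -m crank '[[0,0,-0.5,0],[0,0,-0.5,0],[0,0,-0.5,0],[0,0,-0.5,0]]' 81; python3 -m crank '[[0,0,-15,0],[0,0,-45,0],[0,0,-80,0],[0,0,-115,0],[0,0,-130,0],[0,0,-130,0]]'
python3 - <<'E'
from h import *
a=np.radians(95.2)
go([.6330,.0392,.14],[np.cos(a),np.sin(a)])
E
```

```text
time: 58.18
tool_pos: [0.5688, 0.1768, 0.0504]
ee_rot: [-0.144, 3.137, -0.0]
ft_force: [1.3, -1.6, 1.9]
gripper_width: 0.455
time: 58.52
tool_pos: [0.5677, 0.1772, 0.0503]
ee_rot: [0.144, -3.137, -0.001]
ft_force: [0.1, -0.3, 0.5]
gripper_width: 0.674
time: 59.02
tool_pos: [0.5708, 0.1777, 0.1851]
ee_rot: [-0.144, 3.13, 0.002]
ft_force: [-0.2, -0.5, 0.6]
gripper_width: 0.682
tool shift mm [ -48.8 -143.7   45.4] dist 158 yaw 0.1 (q6 -1.48)
```

```bash
python3 -m crank '[[-12,-35,0,0],[-25,-72,0,0],[-37,-108,0,0],[-46,-136,0,0],[-49,-144,10,0],[-49,-144,30,0],[-49,-144,40,0],[-49,-144,40,0],[-49,-144,40,0]]' 150
python3 - <<'E'
from h import *
a=np.radians(95.2)
shot("scene","jj1",(270,130,400,270),5)
go([.6340,.0392,.075],[np.cos(a),np.sin(a)])
E
```

```text
time: 59.77
tool_pos: [0.6289, 0.0391, 0.139]
ee_rot: [0.145, -3.135, -0.001]
ft_force: [0.5, -0.5, 0.5]
gripper_width: 0.409
tool shift mm [-4.3 -0.3 65.2] dist 65 yaw 0.1 (q6 -1.71)
```

View pics/jj1.png

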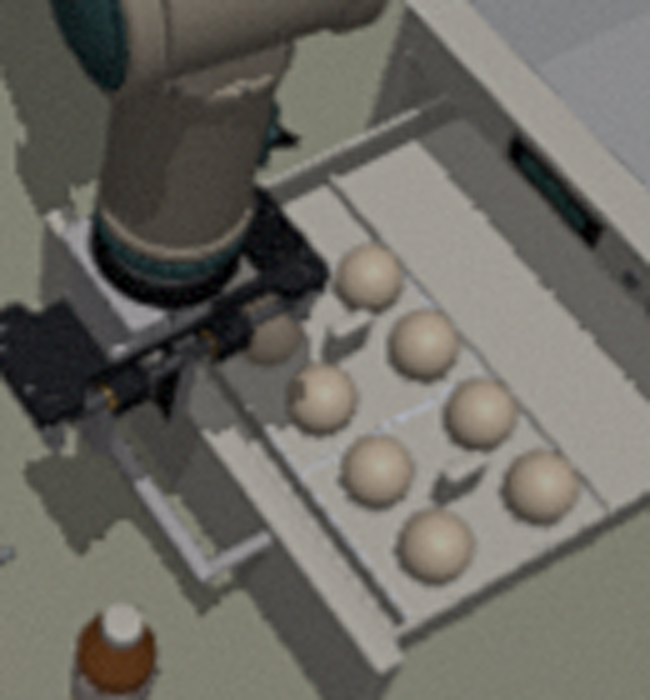

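All four eggs upright in the tray, tray flush. Gripping the handle to shut.

```bash
python3 -m crank '[[0,0,20,0],[0,0,40,0],[0,0,55,0],[0,0,64,0],[0,0,64,0],[0,0,64,0]]'; python3 -m crank '[[0,0,0,0],[0,0,0,0],[0,0,0,0],[0,0,0,0],[0,0,0,0],[0,0,0,0]]' 255 40
```

```text
time: 60.32
tool_pos: [0.6306, 0.0386, 0.0772]
ee_rot: [-0.145, 3.138, 0.0]
ft_force: [-0.6, -0.2, 0.3]
gripper_width: 0.411
time: 60.82
tool_pos: [0.6308, 0.0391, 0.0775]
ee_rot: [-0.143, 3.137, 0.003]
ft_force: [-0.5, 3.7, 3.2]
gripper_width: 0.124
```

```bash
python3 -m crank '[[0,2,0,0],[0,5,0,0],[0,10,0,0],[0,17,0,0],[0,26,0,0],[0,37,0,0],[0,49,0,0],[0,62,0,0],[0,75,0,0],[0,88,0,0]]'; python3 -m crank '[[0,13,0,0],[0,26,0,0],[0,39,0,0],[0,52,0,0],[0,65,0,0],[0,78,0,0],[0,91,0,0],[0,103,0,0],[0,113,0,0],[0,121,0,0]]'
python3 - <<'E'
from h import *
shot("scene","kk1",(270,90,470,250),4)
E
```

```text
time: 61.65
tool_pos: [0.6231, 0.1247, 0.0775]
ee_rot: [-0.144, 3.136, -0.004]
ft_force: [1.2, -3.3, 4.9]
gripper_width: 0.12
time: 62.48
tool_pos: [0.6121, 0.2461, 0.0775]
ee_rot: [-0.145, 3.136, -0.003]
ft_force: [1.4, -3.8, 5.6]
gripper_width: 0.124
```

View pics/kk1.png

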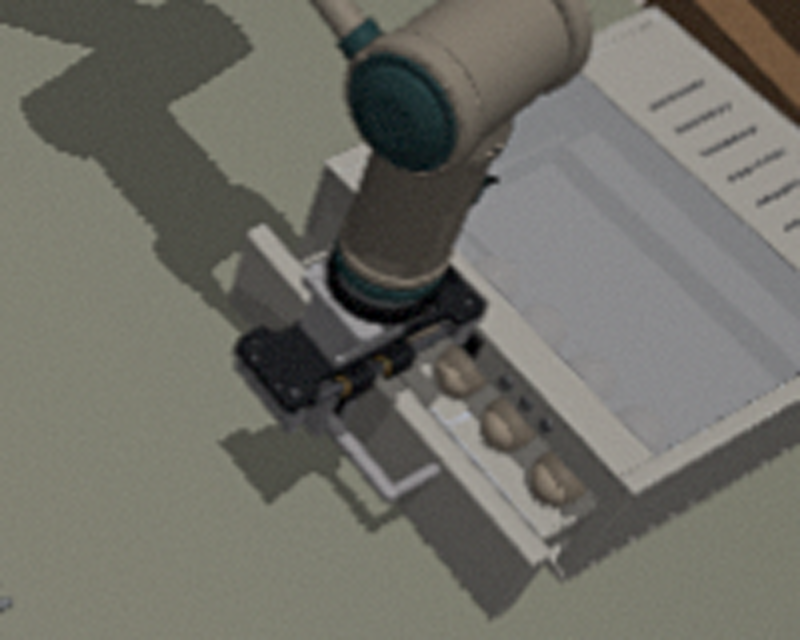

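```bash
python3 -m crank '[[0,7,0,0],[0,14,0,0],[0,21,0,0],[0,28,0,0],[0,34,0,0],[0,40,0,0],[0,44,0,0],[0,47,0,0],[0,48,0,0]]'; python3 -m crank '[[0,2,0,0],[0,4,0,0],[0,4,0,0]]';  python3 -m crank '[[0,1.5,0,0],[0,3,0,0],[0,3,0,0]]'
```

```text
time: 63.28
tool_pos: [0.6078, 0.2936, 0.0775]
ee_rot: [-0.144, 3.136, -0.002]
ft_force: [0.5, -2.5, 5.4]
gripper_width: 0.122
time: 63.53
tool_pos: [0.6075, 0.2975, 0.0775]
ee_rot: [-0.144, 3.136, -0.001]
ft_force: [0.7, -1.9, 4.9]
gripper_width: 0.121
time: 63.78
tool_pos: [0.6074, 0.298, 0.0775]
ee_rot: [-0.145, 3.136, -0.008]
ft_force: [1.7, -5.8, 7.5]
gripper_width: 0.128
```

```bash
python3 -m crank '[[0,2,0,0],[0,4,0,0],[0,4,0,0]]'; python3 -m crank '[[0,-5,0,0],[0,-6,0,0],[0,-6,0,0]]'; python3 -m crank '[[0,0,0,0],[0,0,0,0],[0,0,0,0]]' 150; python3 -m crank '[[0,0,-30,0],[0,0,-70,0],[0,0,-110,0],[0,0,-130,0],[0,0,-130,0]]'
```

```text
time: 64.03
tool_pos: [0.6074, 0.298, 0.0775]
ee_rot: [-0.146, 3.136, -0.019]
ft_force: [1.8, -14.3, 7.6]
gripper_width: 0.123
time: 64.28
tool_pos: [0.6074, 0.2979, 0.0775]
ee_rot: [-0.143, 3.136, -0.001]
ft_force: [1.1, -1.7, 6.4]
gripper_width: 0.125
time: 64.53
tool_pos: [0.6057, 0.2988, 0.0759]
ee_rot: [0.144, -3.137, 0.001]
ft_force: [0.8, 0.8, -0.1]
gripper_width: 0.293
time: 64.95
tool_pos: [0.609, 0.3003, 0.2126]
ee_rot: [-0.144, 3.128, 0.005]
ft_force: [0.2, -0.1, 0.2]
gripper_width: 0.41
```

```bash
python3 -m crank '[[25,-30,0,0],[50,-65,0,0],[75,-100,0,0],[95,-135,0,0],[115,-170,0,0],[135,-205,0,0],[155,-240,0,0],[175,-275,0,0],[190,-305,0,0],[195,-320,0,0]]'
python3 - <<'E'
from h import *
for i in range(2): shot("top")
I={n:np.mean([eyes.get_image(n)[:,:,::-1].astype(float) for _ in range(6)],0) for n in("top","scene")}
def sv(n,name,c,k):
    x0,y0,x1,y1=c; a=np.clip(I[n][y0:y1,x0:x1]*1.4,0,255).astype(np.uint8); cv2.imwrite(f"pics/{name}.png",cv2.resize(a,None,fx=k,fy=k,interpolation=cv2.INTER_CUBIC))
sv("scene","ll1",(330,80,512,230),4.2)
sv("top","ll2",(60,95,240,220),4.2)
sv("scene","ll3",(0,0,512,384),1.5)
E
```

```text
time: 65.78
tool_pos: [0.4381, -0.0399, 0.2053]
ee_rot: [0.14, -3.135, 0.001]
ft_force: [0.3, 0.3, -0.5]
gripper_width: 0.413
```

View pics/ll1.png

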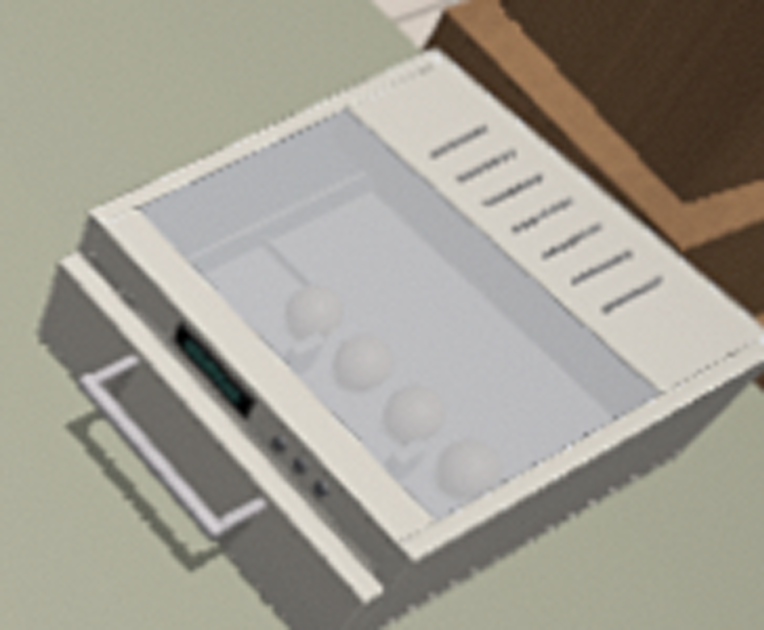

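View pics/ll2.png

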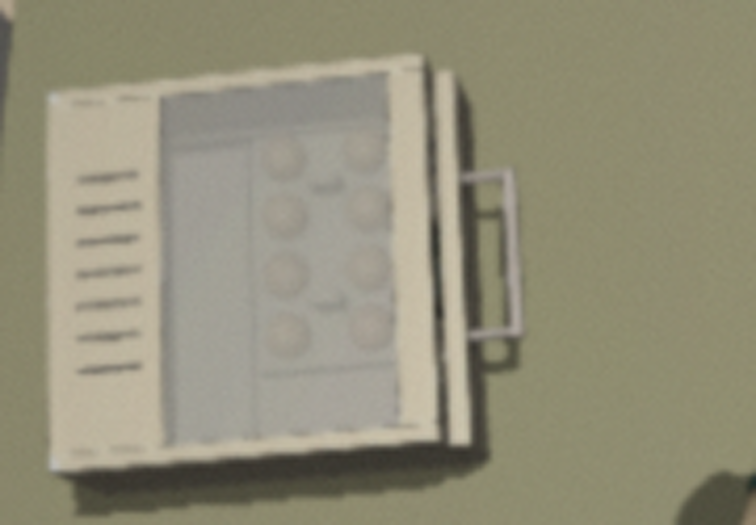

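View pics/ll3.png

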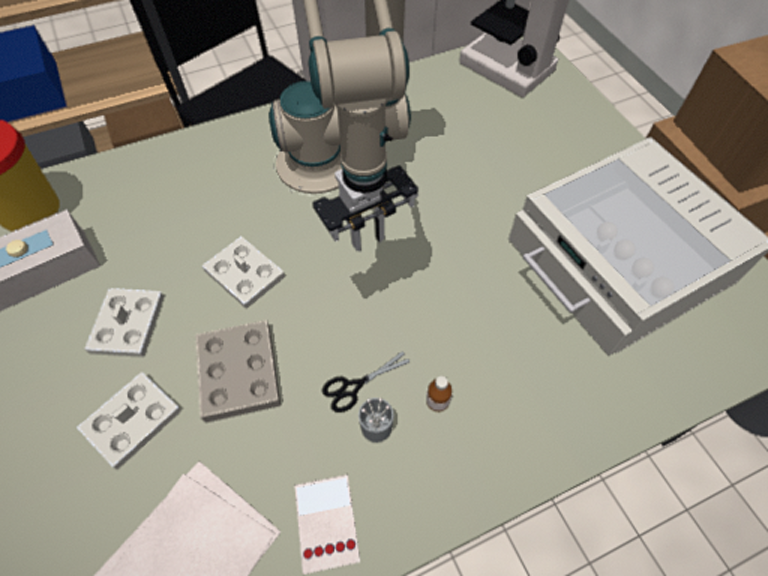

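Run:
```python
from h import *
print(status.get_obs()["time"]); print(ticket.finish_job())
```

```text
66.4833
the job is handed in; nothing more can be done
None
```

The job is handed in, after about 66 s of robot time. The loose tray is in the drawer, flush against the full tray, with all four eggs in its pockets. The drawer is shut.

**What I did**
- I pulled the drawer to its end stop, about 17 N at the stop.
- I took the tray farthest to the robot's left by its fin, set it in the free bay and slid it against the full tray.
- I moved the four eggs from the flat, gripping at 25 N and setting each one down with about 4 N of contact.
- After the second egg the tray was knocked about 18 mm off the seam, with both eggs still seated. I gripped the fin, slid it back flush and then placed the other two.
- I pushed the drawer shut by the handle.

**Last checks**
- **Drawer:** it travelled about 259.6 mm between the stops, against 260 mm given. The handle ended about 245 mm from the incubator's centre, where it belongs when shut.
- **Eggs and tray:** through the window all eight eggs show upright. The rear row is evenly spaced across the seam (58–59 px in the enlarged picture), so the tray is still flush. I saw this only through the window after shutting. The last clear view, with the drawer open, agreed, though the gripper partly shaded the last egg.
- **Bystanders:** the pulp flat is empty. The bottle, pot and scissors look unmoved in the pictures; I did not measure them.
- **Network readings:** single fits of the tray from the pocket detections were noisy, off by about 3 mm and 3°. I used averaged pictures with points picked by hand instead, which agreed to about 1 mm.

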